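# Press a headed pin home with the bench locking clamp, then release it

## Task

Stand the loose headed pin, foot down, in the eye of the fitting under the open bench clamp and let go of it; it drops in part-way by hand. Push the clamp's handle down over centre until it locks by itself and has pressed the pin's head flush onto the fitting (let the clamp, not the gripper, do the pressing), take your hand off, then press the release lever so that the clamp springs open and frees the part. Go gently on the clamp (never more than about 25 N) and leave the other things on the bench where they are.

Things in the scene. Friction and masses are not known exactly. Their poses are not given: they have to be found in the camera images.
- press: Bench-mounted locking clamp on a grey base plate 90 x 310 x 12 mm. Origin on the bench straight below its jaw's hinge; z up; handle and release lever lie to its own +y, jaw and fitting to -y. Dark cheeks, 46 mm wide over all, rise to 136 mm from y -17 to 53 mm. Open, the jaw stands steeply up to 190 mm, 55 mm clear of the eye's axis; closing, its sprung pad comes down on the pin's head.
- eye (a point): Centre of the mouth of the fitting's upright round hole, on its flat 44 x 44 mm top, 75 mm above the bench, at the press's x = 0, y = -85 mm; the barrel beside it (to -y) rises 5 mm higher. Hole 19.2 mm wide: the pin falls in freely 14 mm, then a tight fit takes about 18 N to press the last 6 mm.
- pivot (a point): The handle's pivot, 129 mm above the bench, at the press's x = 0, y = 38 mm; the handle turns about the press's x axis here. The handle is a straight bar to +y with a black rubber grip 26 mm wide, 12 mm thick, 49 to 125 mm from the pivot, its upper face 18 mm above the line through the pivot. Nominal slope above level: 1.05 rad minus handle.
- push_point (a point): On the handle's crank: where the grip's upper face lies, nominally, 105 mm along from the pivot; the place to push, following the arc down and outwards. The grip itself was set on the crank at an angle anywhere from 0.15 rad (16 mm here) lower to 0.22 rad (23 mm) higher, not measured: it stays so, so feel for it.
- handle (a joint): Crank angle in rad: 0 sprung open (start), grows as the handle is pushed down; dead centre 1.00; locked at the stop at 1.05, where it stays by itself. At 105 mm it takes some 5 N, rising to about 14 N near 0.82 where the pin starts to move, then falling to nothing at dead centre; at the stop force builds fast. Let go before dead centre it springs open.
- lever (a joint): Angle of the release lever in rad: 0 at rest (it springs back), growing to 0.5 as its tail is pressed down. From 0.05 it lifts the locked handle; at about 0.2 the handle passes dead centre and flies open. It takes about 3 N at the tail.
- lever_tail (a point): Middle of the upper face of the release lever's tail: a bare steel paddle 28 x 40 mm (long side along the press's y), level at rest, 121 mm above the bench, beyond the handle's end, at the press's x = 0, y = 193 mm. The lever turns on a pin 68 mm nearer the pivot and 9 mm lower, so the tail goes down about 15 mm to release.
- pin: The headed steel pin, 32 mm tall, standing on its foot: shank 18 mm wide and 20 mm long with a stepped 15 mm wide, 4 mm long foot, and a round head 26 mm wide and 12 mm thick on top. Origin at the centre of its foot, z up along it. 50 to 100 g. It stands in a row of three with the stub and the collar, in any of the places.
- stub: A plain steel cylinder without a head, 22 mm wide, 30 mm tall, origin under its centre. Not part of the job.
- collar: A steel ring 30 mm wide, 16 mm tall with a 16 mm hole, origin under its centre. Not part of the job.
- spanner: A spanner 150 mm long, lying on the bench. Not part of the job.
- scraper: A deburring scraper with a black handle, 170 mm long, lying on the bench. Not part of the job.
- oil: A steel oil can 48 mm wide, 100 mm tall. Not part of the job.

How it is judged:
By the outcome, as a careful person would: the job done as asked, in the order asked, and still so for the second after the job is handed in, with the robot touching nothing.
It also fails if it takes over 64 s, if anything falls off the work surface, if the arm or the gripper's body presses on something with over 40 N, if the wrist force passes 120 N, or if a joint passes its speed limit or range.

## Robot

A 6-joint arm with a two-finger parallel gripper is mounted at the origin on the work surface. World frame = base frame: x ahead of the robot, y to its left, z up, the work surface at z = 0. Lengths are in m, angles in rad, forces in N, time in s.
With the tool pointing down it reaches from about 0.275 to 0.75 m from the base axis. Payload 10.2 kg.
Tool frame: the origin (TCP) lies between the finger pads; the fingertips stand bot.tip_reach ahead of it and the grasp point (between the pads) is the TCP (bot.tip_reach is the distance from the TCP to the fingertips, in m); z points along the fingers, y is the line along which they close (so a half turn about z gives the same grasp; the last joint's range is limited). The gripper opens to 85 mm and grips with 20 to 120 N. Pads are 22 mm wide; open, the fingers measure 114 mm over their backs; the gripper's body (76 mm by 85 mm) begins 54 mm behind the grasp point. The pads swing forward as they close: fully open they stand 13 mm farther back than shut.
Start: joints at [1.111, 0.313, 1.498, -0, 1.331, -0.223], TCP at [0.123, 0.51, 0.25] pointing down, gripper open.
Joint ranges: [-2.94, 2.94], [-0.97, 2.17], [0.19, 2.56], [-1.23, 4.37], [0.02, 3.11], [-2.88, 2.88]. Speed limits (rad/s): [2.39, 2.39, 3.01, 3.14, 3.14, 3.14].

## Interface

Orientations are given as a rotation vector (axis times angle).
In Python, from plant import bot gives the robot as it stands. The module is installed in compiled form; this text tells all that it offers.
- The arm moves only by the tool send_rows, never from a script. Its argument "motion" is a list of rows, each an object of numbers: "dx", "dy", "dz": the shift along the tool's x, y, z in units of 25 mm (1.0 is 25 mm); "wx", "wy", "wz": the turn, a rotation vector about the tool's x, y, z in units of 8 degrees (1.0 is 8 degrees); "grip": the opening, from 0 (shut) to 1 (fully open). In form: [{"dx": .., "dy": .., "dz": .., "wx": .., "wy": .., "wz": .., "grip": ..}, ...]. A call has 1 to 10 rows; each row is the pose to reach, as a shift and turn from the pose commanded when the call began, along the tool's axes at that moment; what a row does not reach only later rows make up. A row lasts 1/8 s, in which the tool goes at most 62.5 mm and 10.7 degrees, less where a joint would pass 70% of its speed; a pose out of reach is approached as far as the arm can. A call with a gripper value outside its range is refused whole. The fingers move at their own pace and stop on an object; "grip_force" is the grip in N (left out, the last holds). Time passes only in rows, so rows that repeat a pose let the fingers close. It gives the time, the measured TCP pose, the force, the opening and the grip force at its end, in the units of the state.
- bot.get_state(): the state, without advancing time (a new reading comes with each control period).
- bot.snapshot(name): name is "scene" or "top"; returns the picture (400x640x3 uint8, blue, green, red); there is no depth.
- bot.camera_params(name): a dict with "fx", "fy", "cx", "cy" (pixels), "distortion" ([k1, k2, p1, p2, k3] as OpenCV has them; the pictures are not rectified), "rvec" (rotation vector, rad) and "tvec" (3), from world to camera coordinates, as OpenCV has them. Camera axes: x right, y down, z forward; pixel columns grow to the right and rows downward; lengths in m; the calibration is good to about 2 mm. A picture is of the moment at which its call begins. camera_params takes no time and is no camera call.
- bot.close_job(): hands the job in; it is judged then, once.
Trained networks look in the newest picture that a camera, given by its name, has taken for a name from the list of things; names that differ only in an ending like _2 or _b are one class to them, and where a whole thing is asked for, a point or a joint stands for the part that bears it (a point fixed in the world has none). Each returns a list of dicts, best first, with "conf" (0 to 1); they miss things now and then, are a little off and sometimes report something else, mostly with a low value. They report only what shows in the picture. A call takes as long as a camera call.
- bot.regions_of(camera, query): "mask" (400x640 bool, what is visible of it) and "uv" ([column, row] in pixels, amid what is visible of it).
- bot.mark_of(camera, query): "uv" ([column, row] in pixels: a listed point, or the origin of a listed thing).
The state is a dict: "clock": time; "joint_positions": joint angles; "dq": joint speeds; "tau": joint torques, N m; "ee_pos": TCP position; "tool_rot": TCP orientation; "wrist_force": force on the tool from outside, world axes, zero at the start; "moment": the same for the moment, N m; "finger_gap": opening from 0.0 (shut) to 1.0 (fully open); "grasp_force": force on a finger pad.
Only numpy, scipy, OpenCV 4.12 (cv2) and the standard library are available. Lean on these libraries where they do the work, as an engineer would, in place of code of your own. Each camera call takes 0.05 s, during which the arm holds its last target. There are 200 camera calls.

## Working session

There is one attempt and no reset: what is moved stays moved. The work goes in short steps, Python scripts to look and compute and a tool call to move; the robot and the scene stay as the last step left them, time stands still between calls to the robot, and variables do not carry over. Pictures are saved under pics/ and viewed, at most 10 in all, crops included, and the job is handed in when it is done.

Besides the shell and the picture viewer there is one more tool, called after "Call:" as a command line: name --argument value ..., lists and objects as JSON in quotes. send_rows: Moves the arm, as the interface text tells. Its arguments: {"type":"object","properties":{"motion":{"type":"array","items":{"type":"object","properties":{"dx":{"type":"number"},"dy":{"type":"number"},"dz":{"type":"number"},"wx":{"type":"number"},"wy":{"type":"number"},"wz":{"type":"number"},"grip":{"type":"number"}}}},"grip_force":{"type":"number"}},"required":["motion"]}

```bash
mkdir -p pics
cat > h.py <<'E'
import numpy as np, cv2
from plant import bot
def cam(n):
    c=bot.camera_params(n); K=np.array([[c['fx'],0,c['cx']],[0,c['fy'],c['cy']],[0,0,1.]])
    return K,np.array(c['distortion'],float),np.array(c['rvec'],float),np.array(c['tvec'],float)
def ray(n,uv):
    K,d,r,t=cam(n); p=cv2.undistortPoints(np.array([[uv]],float),K,d)[0,0]
    R=cv2.Rodrigues(r)[0]; return -R.T@t, R.T@np.array([p[0],p[1],1.])
def atz(n,uv,z):
    o,v=ray(n,uv); return o+v*(z-o[2])/v[2]
def tri(a,b):
    (o,v),(p,w)=[ray(*q) for q in (a,b)]
    s=np.linalg.lstsq(np.c_[v,-w],p-o,rcond=None)[0]
    A,B=o+v*s[0],p+w*s[1]; return (A+B)/2,np.linalg.norm(A-B)
def proj(n,X):
    K,d,r,t=cam(n); return cv2.projectPoints(np.array(X,float).reshape(-1,1,3),r,t,K,d)[0][:,0]
E
python3 - <<'E'
from h import *
for n in('scene','top'): cv2.imwrite(f'pics/{n}0.png',bot.snapshot(n))
Z=dict(press=0,eye=.075,pivot=.129,push_point=None,lever_tail=.121,pin=0,stub=0,collar=0,oil=0)
for q,z in Z.items():
    m={n:bot.mark_of(n,q)[:3] for n in('scene','top')}
    for n in m:
        for x in m[n]: print(q,n,np.round(x['uv'],1),round(x['conf'],2),np.round(atz(n,x['uv'],z),4) if z is not None else '')
    if m['scene'] and m['top']: print('  tri',*[np.round(k,4) for k in tri(('scene',m['scene'][0]['uv']),('top',m['top'][0]['uv']))])
s=bot.get_state();print(s['clock'],s['tool_rot'],s['ee_pos'],bot.tip_reach)
E
```

```text
press scene [328.2 242.2] 0.68 [0.5586 0.0027 0.    ]
press top [295.4 219.6] 0.92 [0.5565 0.0207 0.    ]
  tri [ 0.5545  0.0135 -0.0066] 0.016
eye scene [299.7 226.7] 0.78 [ 0.5417 -0.0796  0.075 ]
eye top [325.7 217.4] 0.86 [ 0.5516 -0.0619  0.075 ]
  tri [ 0.5478 -0.0712  0.0777] 0.02
pivot scene [348.3 205.3] 0.86 [0.5673 0.0563 0.129 ]
pivot top [282.2 204.9] 0.8 [0.5751 0.048  0.129 ]
  tri [0.5747 0.0495 0.1363] 0.0046
push_point scene [359.5 178.9] 0.66 
push_point top [259.2 202.1] 0.59 
  tri [0.5655 0.0903 0.2092] 0.0079
lever_tail scene [396.  196.8] 0.65 [0.5761 0.2067 0.121 ]
lever_tail top [220.3 197.2] 0.75 [0.5964 0.2045 0.121 ]
  tri [0.5921 0.1981 0.1357] 0.0059
pin scene [220.8 284.9] 0.48 [ 0.5974 -0.3254  0.    ]
pin top [410.2 211. ] 0.42 [ 0.5807 -0.3036  0.    ]
  tri [ 0.5821 -0.3166 -0.0211] 0.0154
stub scene [202.8 267.8] 0.59 [ 0.5184 -0.3566 -0.    ]
stub top [408.9 212.4] 0.65 [ 0.5766 -0.2997  0.    ]
stub top [429.9 238.3] 0.42 [ 0.5033 -0.3552  0.    ]
  tri [ 0.5643 -0.326   0.0308] 0.0683
collar scene [207.7 241.6] 0.5 [ 0.4201 -0.3224  0.    ]
collar scene [388.6 192.2] 0.2 [0.4138 0.2949 0.    ]
collar top [418.6 268.2] 0.58 [ 0.421  -0.3194  0.    ]
  tri [ 4.206e-01 -3.210e-01 -4.000e-04] 0.003
oil scene [443.6 247.8] 0.95 [ 0.7102  0.3039 -0.    ]
oil top [199.1 169.8] 0.86 [0.7012 0.2984 0.    ]
  tri [ 0.705   0.3042 -0.0062] 0.0082
1.0 [-3.71080985e-01 -3.11956823e+00  4.08245574e-05] [0.12317171 0.51034683 0.25029022] 0.019
```

View pics/scene0.png

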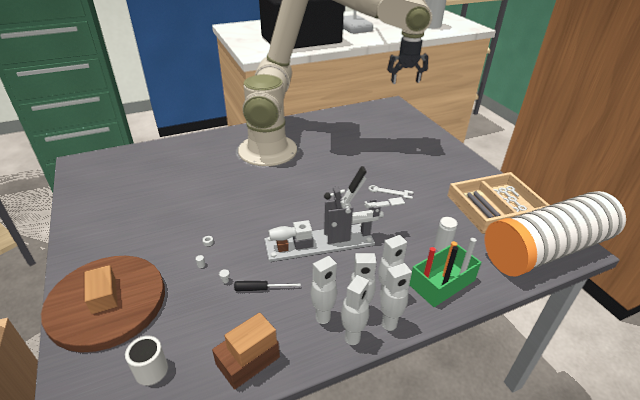

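View pics/top0.png

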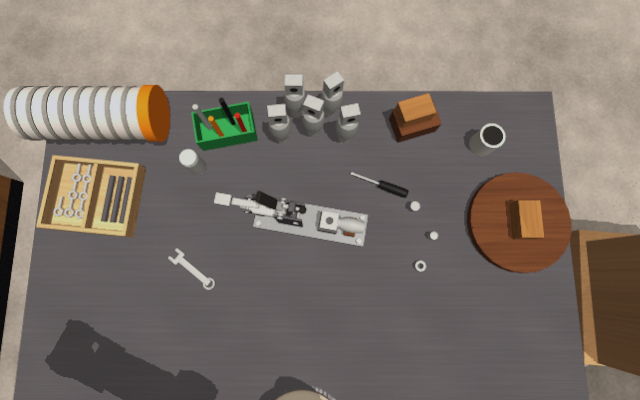

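The scene shows the press amid the bench, and the row of collar (208,240), small cylinder (200,262) and a larger one (224,277, probably the pin). In the top view they are at (420,266), (434,236) and (415,206). I'll zoom in.

Run:
```python
from h import *
t=cv2.imread('pics/top0.png');s=cv2.imread('pics/scene0.png')
f=lambda i,x,y,w,h,k:cv2.resize(i[y:y+h,x:x+w],(w*k,h*k),interpolation=cv2.INTER_CUBIC)
a=np.hstack([f(t,205,180,180,70,4),np.zeros((280,80,3),np.uint8)])
b=np.hstack([f(s,255,160,160,100,3)[:300],f(s,190,230,50,60,5)[:300,:160],f(t,400,195,45,85,3).repeat(1,0)[:255].copy() if 0 else cv2.copyMakeBorder(f(t,400,195,40,80,3),0,60,0,40,0)])
cv2.imwrite('pics/c1.png',np.vstack([a,b]) if a.shape[1]==b.shape[1] else (print(a.shape,b.shape),a)[1])
for n in('scene','top'):
  for q in('pin','stub','collar','press','push_point','eye'):
    for x in bot.regions_of(n,q)[:3]:
        ys,xs=np.nonzero(x['mask']);print(n,q,np.round(x['uv'],1),round(x['conf'],2),len(xs),xs.min(),xs.max(),ys.min(),ys.max())
```

```text
scene pin [223.4 275.5] 0.59 101 220 229 270 282
scene stub [198.2 261. ] 0.66 96 196 204 255 267
scene collar [209.9 236.9] 0.48 83 203 213 236 245
scene press [335.2 232.7] 0.85 4625 266 403 167 260
scene eye [332.2 231.6] 0.73 4831 265 403 166 261
scene eye [206.9 238.1] 0.68 78 203 213 236 244
scene eye [387.6 199.1] 0.36 256 364 404 197 207
top pin [229.5 199.7] 0.3 362 213 258 193 207
top stub [271.8 206.1] 0.64 361 255 285 191 213
top stub [430.3 236.2] 0.53 54 428 436 233 239
top collar [418.1 264.4] 0.63 79 414 424 261 271
top press [302.9 217.7] 0.66 4135 214 367 192 245
top press [189.7 267.5] 0.6 299 171 209 251 286
top push_point [269.5 204.6] 0.73 334 255 285 192 214
top eye [299.9 215.7] 0.79 4196 214 366 192 246
```

View pics/c1.png

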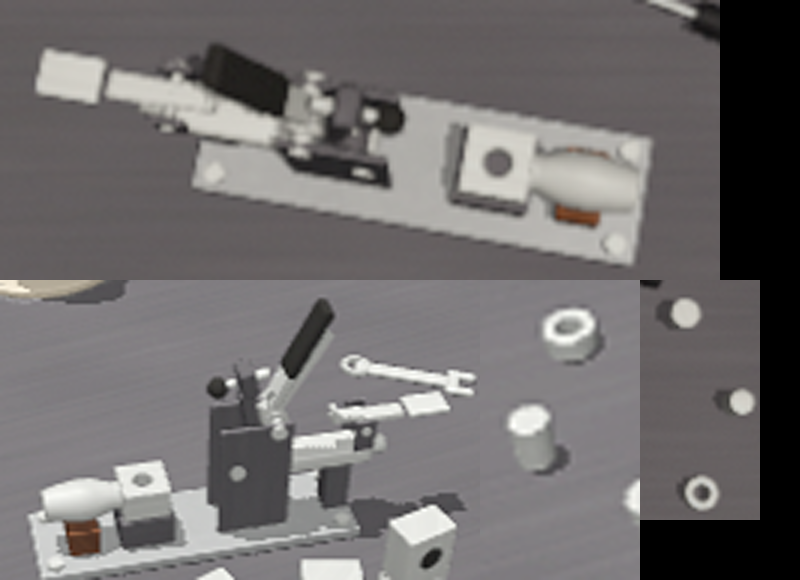

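The zoom shows: top view, eye hole at (329.5,220.5) and lever paddle at (223,198.8); scene view, eye hole at (302.7,226) and paddle at (396.7,201.3). The pin, with a wide head, is top (415.3,206) and scene (224.5,274). The stub is the middle one and the collar the near one.

Run:
```python
from h import *
from scipy.optimize import least_squares
obs=[('top',(329.5,220.5),(0,-.085,.075)),('top',(223,198.8),(0,.193,.121)),('scene',(302.7,226),(0,-.085,.075)),('scene',(396.7,201.3),(0,.193,.121))]
def W(p,L):
    c,s=np.cos(p[2]),np.sin(p[2]);return np.array([p[0]+c*L[0]-s*L[1],p[1]+s*L[0]+c*L[1],L[2]])
r=least_squares(lambda p:np.concatenate([proj(n,W(p,L))[0]-uv for n,uv,L in obs]),[.56,.01,-.1])
print(r.x,np.round(r.fun,1))
for n,uv,L in obs: print(n,np.round(atz(n,uv,L[2]),4),W(r.x,L).round(4))
for L in [(0,-.085,.075),(0,.038,.129),(0,.193,.121)]: print(W(r.x,L).round(4))
print('pin',atz('top',(415.3,206),.032).round(4),atz('scene',(224.5,273.5),.032).round(4),tri(('top',(415.3,206)),('scene',(224.5,273.5))))
b=bot.snapshot('top')
for n,c in (('top',(415,206)),('scene',(224.5,276))):
    i=cv2.cvtColor(bot.snapshot(n),cv2.COLOR_BGR2GRAY);x,y=map(int,c)
    m=i[y-10:y+11,x-10:x+11];print(m[::1,::1])
```

```text
[ 0.55826022  0.01014554 -0.18239994] [ 0.6  0.2 -0.9 -0.4 -0.8  0.4  0.4 -0.6]
top [ 0.5434 -0.0718  0.075 ] [ 0.5428 -0.0734  0.075 ]
top [0.5923 0.1976 0.121 ] [0.5933 0.1999 0.121 ]
scene [ 0.5422 -0.0708  0.075 ] [ 0.5428 -0.0734  0.075 ]
scene [0.5951 0.1974 0.121 ] [0.5933 0.1999 0.121 ]
[ 0.5428 -0.0734  0.075 ]
[0.5652 0.0475 0.129 ]
[0.5933 0.1999 0.121 ]
pin [ 0.5893 -0.31    0.032 ] [ 0.592  -0.3102  0.032 ] (array([ 0.58977963, -0.31029859,  0.02980866]), np.float64(0.0006158673957076808))
[[ 23  54  89  96  98  97  97  96  96  96  96  97  96  97  97  96  95  96
   96  95  96]
 [ 54  79  93  97  96  97  97  97  97  96  95  96  96  96  95  96  95  96
   95  96  95]
 [ 87  96  99  98  98  98  98  97  98  97  97  96  97  96  96  97  96  96
   95  95  95]
 [ 99 100 100 100  98  99  98  98  99  99  98  97  97  98  97  97  96  97
   96  96  97]
 [ 99  97  98  98  97  97  97  97  97  96  96  96  97  97  96  96  96  96
   96  96  96]
 [ 97  97  88  84  86  84  93 114 154 164 163 149 120  99  96  94  95  95
   95  94  94]
 [ 97  90  71  64  64  63 110 162 195 204 204 193 174 140 
[... 2447 characters left out ...]
0 131 131 130 130 133 146 151 152 144 134 135 113  77  79  81
   97 133 131]
 [131 130 130 130 128 128 129 130 137 149 150 149 145 137 118  77  79  79
   99 138 137]
 [130 128 128 129 130 130 128 128 137 149 150 150 148 138 109  81  83  84
   82 101 130]
 [128 128 129 128 127 128 129 129 124 123 154 154 149 123  82  84  84  82
  100 133 103]
 [128 128 128 127 126 127 127 128 132 127 105 119  98  81  82  82  82  78
   95 126  78]
 [128 126 127 126 128 131 131 133 134 125  75  78  77  78  78  77  76  94
  134 124  58]
 [126 129 130 130 131 133 132 130 131 132 132 133 121  92 124  93 133 129
  132 124  57]
 [131 133 130 131 130 130 130 128 128 128 128 129 130 129 130 130 131 131
  133 127  56]]
```

```bash
cat >> h.py <<'E'
from scipy.spatial.transform import Rotation as Ro
def go(*targets, base=None):
    """targets: (x,y,z,yaw of tool y[,tilt about tool x]); prints units relative to the present pose (or base)"""
    s=bot.get_state(); R=Ro.from_rotvec(s['tool_rot']); p=np.array(s['ee_pos'])
    for t in targets:
        a=t[3]; y=np.array([np.cos(a),np.sin(a),0]); z=np.array([0,0,-1.]); x=np.cross(y,z)
        G=Ro.from_matrix(np.c_[x,y,z])
        d=R.inv().apply(np.array(t[:3])-p)/.025; w=np.degrees((R.inv()*G).as_rotvec())/8
        print('d',d.round(2),'w',w.round(2))
def st():
    s=bot.get_state(); print({k:np.round(s[k],4) for k in('clock','ee_pos','tool_rot','wrist_force','moment','finger_gap','grasp_force')})
E
python3 -c "
from h import *
go((.45,-.1,.25,0.1),(.59,-.31,.12,-1.126),(.59,-.31,.035,-1.126))"
```

```text
d [-1.844e+01 -2.067e+01  1.000e-02] w [-0.   -0.    8.84]
d [-25.85 -27.52   5.21] w [-0.   -0.   17.62]
d [-25.85 -27.52   8.61] w [-0.   -0.   17.62]
```

Call:
send_rows --motion '[{"dx": -25.85, "dy": -27.5, "dz": 0, "wz": 17.62, "grip": 0.7}, {"dx": -25.85, "dy": -27.5, "dz": 0, "wz": 17.62, "grip": 0.7}, {"dx": -25.85, "dy": -27.5, "dz": 0, "wz": 17.62, "grip": 0.7}, {"dx": -25.85, "dy": -27.5, "dz": 0, "wz": 17.62, "grip": 0.7}, {"dx": -25.85, "dy": -27.5, "dz": 0, "wz": 17.62, "grip": 0.7}, {"dx": -25.85, "dy": -27.5, "dz": 0, "wz": 17.62, "grip": 0.7}, {"dx": -25.85, "dy": -27.5, "dz": 0, "wz": 17.62, "grip": 0.7}, {"dx": -25.85, "dy": -27.5, "dz": 0, "wz": 17.62, "grip": 0.7}, {"dx": -25.85, "dy": -27.5, "dz": 0, "wz": 17.62, "grip": 0.7}, {"dx": -25.85, "dy": -27.5, "dz": 0, "wz": 17.62, "grip": 0.7}]'

```text
validation failed for argument at $.mo...
```

```bash
python3 -c "
from h import *
st();go((.59,-.31,.12,-1.126),(.59,-.31,.035,-1.126))"
```

```text
{'clock': np.float64(1.75), 'ee_pos': array([0.1232, 0.5104, 0.2503]), 'tool_rot': array([-0.3711, -3.1196, -0.    ]), 'wrist_force': array([-0.3085,  0.0861, -0.3302]), 'moment': array([ 0.0193,  0.0024, -0.0002]), 'finger_gap': np.float64(0.9956), 'grasp_force': np.float64(0.0)}
d [-25.85 -27.52   5.21] w [-0.   -0.   17.62]
d [-25.85 -27.52   8.61] w [-0.   -0.   17.62]
```

Call:
send_rows --motion '[{"dx": -18, "dy": -20, "dz": 0, "wz": 9, "grip": 0.7}, {"dx": -18, "dy": -20, "dz": 0, "wz": 9, "grip": 0.7}, {"dx": -18, "dy": -20, "dz": 0, "wz": 9, "grip": 0.7}, {"dx": -18, "dy": -20, "dz": 0, "wz": 9, "grip": 0.7}, {"dx": -18, "dy": -20, "dz": 0, "wz": 9, "grip": 0.7}, {"dx": -18, "dy": -20, "dz": 0, "wz": 9, "grip": 0.7}, {"dx": -18, "dy": -20, "dz": 0, "wz": 9, "grip": 0.7}, {"dx": -18, "dy": -20, "dz": 0, "wz": 9, "grip": 0.7}, {"dx": -18, "dy": -20, "dz": 0, "wz": 9, "grip": 0.7}, {"dx": -18, "dy": -20, "dz": 0, "wz": 9, "grip": 0.7}]'

```text
validation failed for argument at $.mo...
```

```bash
python3 -c "
from h import *
st();go((.59,-.31,.12,-1.126),(.59,-.31,.035,-1.126))"
```

```text
{'clock': np.float64(1.75), 'ee_pos': array([0.1232, 0.5104, 0.2503]), 'tool_rot': array([-0.3711, -3.1196, -0.    ]), 'wrist_force': array([-0.3085,  0.0861, -0.3302]), 'moment': array([ 0.0193,  0.0024, -0.0002]), 'finger_gap': np.float64(0.9956), 'grasp_force': np.float64(0.0)}
d [-25.85 -27.52   5.21] w [-0.   -0.   17.62]
d [-25.85 -27.52   8.61] w [-0.   -0.   17.62]
```

Call:
send_rows --motion '[{"dx": -1.9, "dy": -2.0, "dz": 0, "wx": 0, "wy": 0, "wz": 1.0, "grip": 0.7}, {"dx": -3.6, "dy": -4.0, "dz": 0, "wx": 0, "wy": 0, "wz": 2.0, "grip": 0.7}]'

```text
clock: 2.0
ee_pos: [0.1833, 0.3993, 0.2501]
tool_rot: [0.806, 3.036, -0.0]
wrist_force: [1.5, -0.4, 1.3]
finger_gap: 0.698
grasp_force: 0.0
```

Call:
send_rows --motion '[{"dx": -9.0, "dy": -9.0, "dz": 0, "wx": 0, "wy": 0, "wz": 7, "grip": 0.7}, {"dx": -9.0, "dy": -9.0, "dz": 0, "wx": 0, "wy": 0, "wz": 7, "grip": 0.7}, {"dx": -9.0, "dy": -9.0, "dz": 0, "wx": 0, "wy": 0, "wz": 7, "grip": 0.7}, {"dx": -9.0, "dy": -9.0, "dz": 0, "wx": 0, "wy": 0, "wz": 7, "grip": 0.7}, {"dx": -9.0, "dy": -9.0, "dz": 0, "wx": 0, "wy": 0, "wz": 7, "grip": 0.7}]'

```text
clock: 2.62
ee_pos: [0.2644, 0.1058, 0.2507]
tool_rot: [2.062, 2.368, 0.002]
wrist_force: [1.3, 0.6, 0.3]
finger_gap: 0.701
grasp_force: 0.0
```

```bash
python3 -c "
from h import *
st();go((.59,-.31,.12,-1.126),(.59,-.31,.035,-1.126))"
```

```text
{'clock': np.float64(2.625), 'ee_pos': array([0.2644, 0.1058, 0.2507]), 'tool_rot': array([2.0624e+00, 2.3681e+00, 1.6000e-03]), 'wrist_force': array([1.2952, 0.6095, 0.2557]), 'moment': array([-0.0003, -0.0711,  0.004 ]), 'finger_gap': np.float64(0.7008), 'grasp_force': np.float64(0.0)}
d [-18.26  10.61   5.25] w [ 0.01 -0.01  9.05]
d [-18.26  10.6    8.65] w [ 0.01 -0.01  9.05]
```

Call:
send_rows --motion '[{"dx": -10, "dy": 5.8, "dz": 0, "wx": 0, "wy": 0, "wz": 5, "grip": 0.7}, {"dx": -10, "dy": 5.8, "dz": 0, "wx": 0, "wy": 0, "wz": 5, "grip": 0.7}, {"dx": -10, "dy": 5.8, "dz": 0, "wx": 0, "wy": 0, "wz": 5, "grip": 0.7}, {"dx": -10, "dy": 5.8, "dz": 0, "wx": 0, "wy": 0, "wz": 5, "grip": 0.7}, {"dx": -10, "dy": 5.8, "dz": 0, "wx": 0, "wy": 0, "wz": 5, "grip": 0.7}, {"dx": -10, "dy": 5.8, "dz": 0, "wx": 0, "wy": 0, "wz": 5, "grip": 0.7}]'

```text
clock: 3.38
ee_pos: [0.4443, -0.1208, 0.2497]
tool_rot: [-2.746, -1.525, 0.001]
wrist_force: [-1.4, 0.5, 0.1]
finger_gap: 0.7
grasp_force: 0.0
```

```bash
python3 -c "
from h import *
st();go((.59,-.31,.12,-1.126),(.59,-.31,.035,-1.126))"
```

```text
{'clock': np.float64(3.375), 'ee_pos': array([ 0.4443, -0.1208,  0.2497]), 'tool_rot': array([-2.7460e+00, -1.5248e+00,  8.0000e-04]), 'wrist_force': array([-1.4107,  0.5384,  0.1149]), 'moment': array([-0.031 ,  0.0162,  0.0101]), 'finger_gap': np.float64(0.7001), 'grasp_force': np.float64(0.0)}
d [-3.34  8.95  5.18] w [-0.01  0.    4.08]
d [-3.34  8.95  8.58] w [-0.01  0.    4.08]
```

Call:
send_rows --motion '[{"dx": -3.34, "dy": 8.95, "dz": 2, "wx": 0, "wy": 0, "wz": 4.08, "grip": 0.7}, {"dx": -3.34, "dy": 8.95, "dz": 2, "wx": 0, "wy": 0, "wz": 4.08, "grip": 0.7}, {"dx": -3.34, "dy": 8.95, "dz": 4, "wx": 0, "wy": 0, "wz": 4.08, "grip": 0.7}, {"dx": -3.34, "dy": 8.95, "dz": 5.2, "wx": 0, "wy": 0, "wz": 4.08, "grip": 0.7}, {"dx": -3.34, "dy": 8.95, "dz": 5.2, "wx": 0, "wy": 0, "wz": 4.08, "grip": 0.7}, {"dx": -3.34, "dy": 8.95, "dz": 6.5, "wx": 0, "wy": 0, "wz": 4.08, "grip": 0.7}, {"dx": -3.34, "dy": 8.95, "dz": 7.6, "wx": 0, "wy": 0, "wz": 4.08, "grip": 0.7}, {"dx": -3.34, "dy": 8.95, "dz": 8.58, "wx": 0, "wy": 0, "wz": 4.08, "grip": 0.7}, {"dx": -3.34, "dy": 8.95, "dz": 8.58, "wx": 0, "wy": 0, "wz": 4.08, "grip": 0.7}]'

```text
clock: 4.5
ee_pos: [0.589, -0.3066, 0.0345]
tool_rot: [-3.061, -0.696, 0.004]
wrist_force: [-0.2, -0.3, 1.1]
finger_gap: 0.7
grasp_force: 0.0
```

Run:
```python
from h import *
st()
t=bot.snapshot('top')[185:235,380:450];s=bot.snapshot('scene')[235:295,180:260]
f=lambda i:cv2.resize(i,None,fx=5,fy=5,interpolation=cv2.INTER_CUBIC)
a,b=f(t),f(s);cv2.imwrite('pics/c2.png',np.hstack([cv2.copyMakeBorder(a,0,300-250,0,0,0),b]))
```

```text
{'clock': np.float64(4.5), 'ee_pos': array([ 0.589 , -0.3066,  0.0345]), 'tool_rot': array([-3.0606, -0.6957,  0.0037]), 'wrist_force': array([-0.2304, -0.2711,  1.1018]), 'moment': array([ 0.0308,  0.0376, -0.0172]), 'finger_gap': np.float64(0.7005), 'grasp_force': np.float64(0.0)}
```

View pics/c2.png

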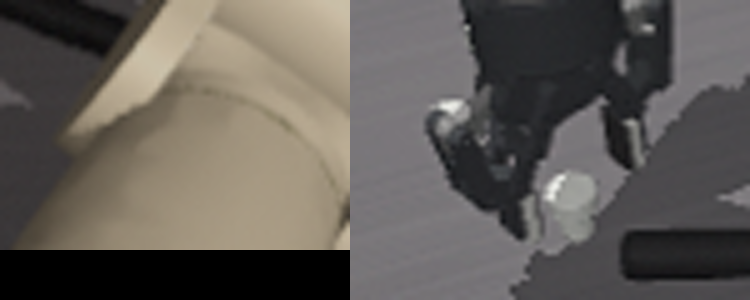

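The scene crop shows the pin head (224,273) between the pads, nearer the -y finger. I'll correct by 3.5 mm and close.

```bash
python3 -c "
from h import *
go((.59,-.31,.035,-1.126))"
```

```text
d [-0.05  0.08  0.08] w [ 0.01 -0.    0.01]
```

Call:
send_rows --motion '[{"dx": 0, "dy": 0, "dz": 0, "grip": 0.5}, {"dx": 0, "dy": 0, "dz": 0, "grip": 0.2}, {"dx": 0, "dy": 0, "dz": 0, "grip": 0.1}, {"dx": 0, "dy": 0, "dz": 0, "grip": 0.1}, {"dx": 0, "dy": 0, "dz": 0, "grip": 0.1}]' --grip_force 40

```text
validation failed for argument at $.mo...
```

```bash
python3 -c "
from h import *
st();go((.59,-.31,.16,-1.126))"
```

```text
{'clock': np.float64(4.6), 'ee_pos': array([ 0.5902, -0.3077,  0.0371]), 'tool_rot': array([3.0626e+00, 6.9590e-01, 1.3000e-03]), 'wrist_force': array([-0.2307,  0.2471,  0.5385]), 'moment': array([ 0.0032, -0.0045, -0.0101]), 'finger_gap': np.float64(0.6982), 'grasp_force': np.float64(0.0)}
d [-0.04  0.08 -4.92] w [ 0.01 -0.    0.01]
```

Call:
send_rows --motion '[{"dx": 0, "dy": 0.08, "dz": 0.08, "wx": 0, "wy": 0, "wz": 0, "grip": 0.5}, {"dx": 0, "dy": 0.08, "dz": 0.08, "wx": 0, "wy": 0, "wz": 0, "grip": 0.2}, {"dx": 0, "dy": 0.08, "dz": 0.08, "wx": 0, "wy": 0, "wz": 0, "grip": 0.1}, {"dx": 0, "dy": 0.08, "dz": 0.08, "wx": 0, "wy": 0, "wz": 0, "grip": 0.1}, {"dx": 0, "dy": 0.08, "dz": 0.08, "wx": 0, "wy": 0, "wz": 0, "grip": 0.1}]' --grip_force 40

```text
clock: 5.22
ee_pos: [0.5909, -0.3099, 0.0346]
tool_rot: [3.063, 0.695, 0.001]
wrist_force: [-0.1, 1.2, 6.9]
finger_gap: 0.285
grasp_force: 39.2
```

```bash
python3 -c "
from h import *
st();go((.59,-.31,.2,-1.126),(.543,-.072,.2,-.182))"
```

```text
{'clock': np.float64(5.225), 'ee_pos': array([ 0.5909, -0.3099,  0.0346]), 'tool_rot': array([3.0629e+00, 6.9520e-01, 1.2000e-03]), 'wrist_force': array([-0.0599,  1.2019,  6.8545]), 'moment': array([ 0.1714,  0.1008, -0.0087]), 'finger_gap': np.float64(0.2852), 'grasp_force': np.float64(39.1938)}
d [-0.03 -0.01 -6.62] w [ 0.01 -0.    0.01]
d [ 2.38 -9.41 -6.62] w [ 0.01 -0.   -6.75]
```

Call:
send_rows --motion '[{"dx": 0, "dy": 0, "dz": -2, "wx": 0, "wy": 0, "wz": 0, "grip": 0.1}, {"dx": 0, "dy": 0, "dz": -4, "wx": 0, "wy": 0, "wz": 0, "grip": 0.1}, {"dx": 0, "dy": 0, "dz": -6, "wx": 0, "wy": 0, "wz": 0, "grip": 0.1}, {"dx": 0.6, "dy": -2, "dz": -6.62, "wx": 0, "wy": 0, "wz": -1.2, "grip": 0.1}, {"dx": 1.2, "dy": -4.2, "dz": -6.62, "wx": 0, "wy": 0, "wz": -2.4, "grip": 0.1}, {"dx": 1.8, "dy": -6.4, "dz": -6.62, "wx": 0, "wy": 0, "wz": -3.7, "grip": 0.1}, {"dx": 2.2, "dy": -8.4, "dz": -6.62, "wx": 0, "wy": 0, "wz": -5, "grip": 0.1}, {"dx": 2.38, "dy": -9.4, "dz": -6.62, "wx": 0, "wy": 0, "wz": -6.2, "grip": 0.1}, {"dx": 2.38, "dy": -9.4, "dz": -6.62, "wx": 0, "wy": 0, "wz": -6.75, "grip": 0.1}, {"dx": 2.38, "dy": -9.4, "dz": -6.62, "wx": 0, "wy": 0, "wz": -6.75, "grip": 0.1}]'

```text
clock: 6.48
ee_pos: [0.5428, -0.0719, 0.1992]
tool_rot: [-2.414, -2.01, 0.0]
wrist_force: [0.1, 0.3, -0.1]
finger_gap: 0.283
grasp_force: 39.6
```

Run:
```python
from h import *
st()
t=bot.snapshot('top')[180:255,200:380];s=bot.snapshot('scene')
f=lambda i,k:cv2.resize(i,None,fx=k,fy=k,interpolation=cv2.INTER_CUBIC)
cv2.imwrite('pics/c3.png',f(s[140:260,240:400],5))
go((.543,-.072,.2,-.182),(.543,-.072,.118,-.182))
m=bot.mark_of('scene','pin');print([(x['uv'],x['conf']) for x in m])
p=np.array(bot.get_state()['ee_pos'])
print('exp foot',proj('scene',[p+[0,0,-.035],p+[0,0,-.003],(.543,-.072,.075)]))
```

```text
{'clock': np.float64(6.475), 'ee_pos': array([ 0.5428, -0.0719,  0.1992]), 'tool_rot': array([-2.4144e+00, -2.0098e+00,  3.0000e-04]), 'wrist_force': array([ 0.1447,  0.3364, -0.0672]), 'moment': array([0.0043, 0.0049, 0.0325]), 'finger_gap': np.float64(0.2832), 'grasp_force': np.float64(39.6459)}
d [ 0.02  0.   -0.03] w [-0.    0.   -0.01]
d [0.02 0.   3.25] w [-0.    0.   -0.01]
[]
exp foot [[301.89070521 201.26710177]
 [301.76058774 191.68287463]
 [302.39960543 226.28682758]]
```

View pics/c3.png

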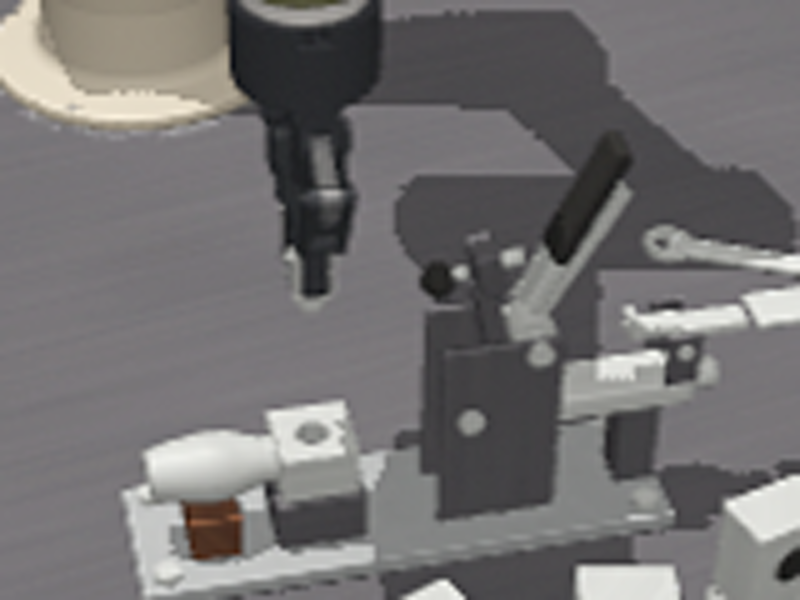

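The scene crop shows the pin foot at (302,201), as expected for the hand, and the hole at (302.6,226.5), agreeing with my estimate. Descending.

Call:
send_rows --motion '[{"dx": 0, "dy": 0, "dz": 1.2, "wx": 0, "wy": 0, "wz": 0, "grip": 0.1}, {"dx": 0, "dy": 0, "dz": 2.4, "wx": 0, "wy": 0, "wz": 0, "grip": 0.1}, {"dx": 0.02, "dy": 0, "dz": 3.1, "wx": 0, "wy": 0, "wz": 0, "grip": 0.1}, {"dx": 0.02, "dy": 0, "dz": 3.44, "wx": 0, "wy": 0, "wz": 0, "grip": 0.1}, {"dx": 0.02, "dy": 0, "dz": 3.44, "wx": 0, "wy": 0, "wz": 0, "grip": 0.1}]'

```text
clock: 7.25
ee_pos: [0.543, -0.0718, 0.1132]
tool_rot: [-2.415, -2.009, 0.0]
wrist_force: [0.4, -0.4, -0.3]
finger_gap: 0.281
grasp_force: 39.6
```

Call:
send_rows --motion '[{"dx": 0, "dy": 0, "dz": 0.08, "wx": 0, "wy": 0, "wz": 0, "grip": 0.1}, {"dx": 0, "dy": 0, "dz": 0.16, "wx": 0, "wy": 0, "wz": 0, "grip": 0.1}, {"dx": 0, "dy": 0, "dz": 0.2, "wx": 0, "wy": 0, "wz": 0, "grip": 0.1}, {"dx": 0, "dy": 0, "dz": 0.2, "wx": 0, "wy": 0, "wz": 0, "grip": 0.1}]'

```text
clock: 7.75
ee_pos: [0.543, -0.0716, 0.1084]
tool_rot: [2.414, 2.01, 0.0]
wrist_force: [0.4, -0.2, -0.5]
finger_gap: 0.281
grasp_force: 39.6
```

Run:
```python
from h import *
st()
s=bot.snapshot('scene')
f=lambda i,k:cv2.resize(i,None,fx=k,fy=k,interpolation=cv2.INTER_CUBIC)
cv2.imwrite('pics/c4.png',f(s[190:250,260:340],8))
go((.543,-.072,.110,-.182))
```

```text
{'clock': np.float64(7.75), 'ee_pos': array([ 0.543 , -0.0716,  0.1084]), 'tool_rot': array([2.4140e+00, 2.0103e+00, 1.0000e-04]), 'wrist_force': array([ 0.3768, -0.1574, -0.5167]), 'moment': array([ 0.0168,  0.0017, -0.0021]), 'finger_gap': np.float64(0.2805), 'grasp_force': np.float64(39.6475)}
d [-0.01  0.   -0.06] w [0. 0. 0.]
```

View pics/c4.png

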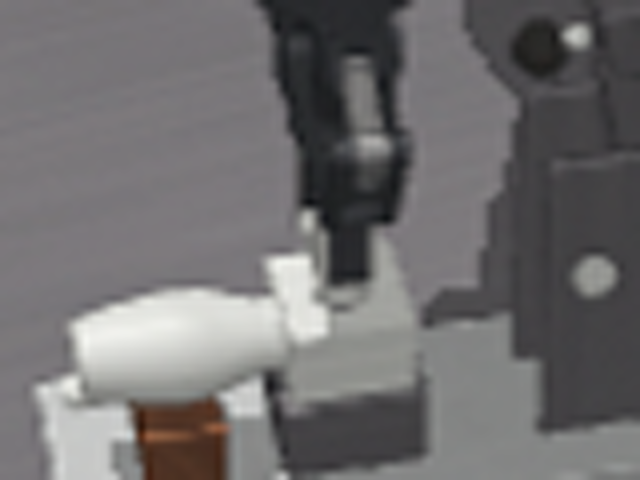

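The pin foot is at the fitting's hole (about (303,227)) with no contact force yet. I'll go on slowly.

Call:
send_rows --motion '[{"dx": 0, "dy": 0, "dz": 0.05, "wx": 0, "wy": 0, "wz": 0, "grip": 0.1}, {"dx": 0, "dy": 0, "dz": 0.1, "wx": 0, "wy": 0, "wz": 0, "grip": 0.1}, {"dx": 0, "dy": 0, "dz": 0.1, "wx": 0, "wy": 0, "wz": 0, "grip": 0.1}]'

```text
clock: 8.18
ee_pos: [0.543, -0.0716, 0.1058]
tool_rot: [2.414, 2.01, 0.0]
wrist_force: [0.7, -0.6, -1.5]
finger_gap: 0.283
grasp_force: 39.7
```

```bash
python3 -c "
from h import *
st()"
```

```text
{'clock': np.float64(8.175), 'ee_pos': array([ 0.543 , -0.0716,  0.1058]), 'tool_rot': array([2.4141e+00, 2.0103e+00, 1.0000e-04]), 'wrist_force': array([ 0.6738, -0.6206, -1.5474]), 'moment': array([ 0.0042,  0.0113, -0.0178]), 'finger_gap': np.float64(0.2826), 'grasp_force': np.float64(39.6533)}
```

Call:
send_rows --motion '[{"dx": 0, "dy": 0, "dz": 0.04, "wx": 0, "wy": 0, "wz": 0, "grip": 0.1}, {"dx": 0, "dy": 0, "dz": 0.08, "wx": 0, "wy": 0, "wz": 0, "grip": 0.1}, {"dx": 0, "dy": 0, "dz": 0.08, "wx": 0, "wy": 0, "wz": 0, "grip": 0.1}]'

```text
clock: 8.55
ee_pos: [0.5433, -0.0718, 0.1052]
tool_rot: [2.413, 2.01, 0.001]
wrist_force: [-4.5, 0.1, 12.8]
finger_gap: 0.28
grasp_force: 40.9
```

```bash
python3 -c "
from h import *
st()"
```

```text
{'clock': np.float64(8.55), 'ee_pos': array([ 0.5433, -0.0718,  0.1052]), 'tool_rot': array([2.4130e+00, 2.0098e+00, 7.0000e-04]), 'wrist_force': array([-4.4569,  0.149 , 12.786 ]), 'moment': array([ 0.1844,  0.746 , -0.0229]), 'finger_gap': np.float64(0.28), 'grasp_force': np.float64(40.8759)}
```

Call:
send_rows --motion '[{"dx": 0, "dy": 0, "dz": -0.05, "wx": 0, "wy": 0, "wz": 0, "grip": 0.1}, {"dx": 0, "dy": -0.04, "dz": -0.05, "wx": 0, "wy": 0, "wz": 0, "grip": 0.1}, {"dx": 0, "dy": -0.04, "dz": 0, "wx": 0, "wy": 0, "wz": 0, "grip": 0.1}, {"dx": 0, "dy": -0.04, "dz": 0, "wx": 0, "wy": 0, "wz": 0, "grip": 0.1}]'

```text
clock: 9.05
ee_pos: [0.5429, -0.0718, 0.1052]
tool_rot: [2.412, 2.009, 0.003]
wrist_force: [0.8, 0.2, 13.0]
finger_gap: 0.284
grasp_force: 40.9
```

```bash
python3 -c "
from h import *
st()"
```

```text
{'clock': np.float64(9.05), 'ee_pos': array([ 0.5429, -0.0718,  0.1052]), 'tool_rot': array([2.412 , 2.0085, 0.0026]), 'wrist_force': array([ 0.8228,  0.2446, 13.0048]), 'moment': array([ 0.008 ,  0.0525, -0.0004]), 'finger_gap': np.float64(0.2839), 'grasp_force': np.float64(40.8987)}
```

Call:
send_rows --motion '[{"dx": 0, "dy": 0, "dz": -0.03, "wx": 0, "wy": 0, "wz": 0, "grip": 0.1}, {"dx": -0.03, "dy": 0, "dz": -0.03, "wx": 0, "wy": 0, "wz": 0, "grip": 0.1}, {"dx": -0.03, "dy": 0, "dz": -0.02, "wx": 0, "wy": 0, "wz": 0, "grip": 0.1}]' --grip_force 25

```text
clock: 9.43
ee_pos: [0.5428, -0.0722, 0.1054]
tool_rot: [2.413, 2.009, 0.003]
wrist_force: [0.8, 2.0, 10.1]
finger_gap: 0.279
grasp_force: 40.5
```

Call:
send_rows --motion '[{"dx": 0.03, "dy": 0, "dz": -0.01, "wx": 0, "wy": 0, "wz": 0, "grip": 0.1}, {"dx": 0.06, "dy": 0, "dz": -0.01, "wx": 0, "wy": 0, "wz": 0, "grip": 0.1}, {"dx": 0.06, "dy": 0, "dz": 0, "wx": 0, "wy": 0, "wz": 0, "grip": 0.1}]'

```text
clock: 9.8
ee_pos: [0.543, -0.0713, 0.1054]
tool_rot: [2.412, 2.009, 0.002]
wrist_force: [0.3, -1.5, 10.2]
finger_gap: 0.285
grasp_force: 40.5
```

Call:
send_rows --motion '[{"dx": -0.03, "dy": 0.03, "dz": 0, "wx": 0, "wy": 0, "wz": 0, "grip": 0.1}, {"dx": -0.03, "dy": 0.08, "dz": 0, "wx": 0, "wy": 0, "wz": 0, "grip": 0.1}, {"dx": -0.03, "dy": 0.08, "dz": 0, "wx": 0, "wy": 0, "wz": 0, "grip": 0.1}]'

```text
clock: 10.18
ee_pos: [0.5435, -0.0718, 0.1051]
tool_rot: [-2.413, -2.01, 0.002]
wrist_force: [-6.5, 1.0, 13.0]
finger_gap: 0.281
grasp_force: 40.9
```

```bash
python3 -c "
from h import *
st()"
```

```text
{'clock': np.float64(10.175), 'ee_pos': array([ 0.5435, -0.0718,  0.1051]), 'tool_rot': array([-2.4133e+00, -2.0102e+00,  1.6000e-03]), 'wrist_force': array([-6.5142,  0.9629, 12.9635]), 'moment': array([ 0.152 ,  1.1804, -0.0039]), 'finger_gap': np.float64(0.2813), 'grasp_force': np.float64(40.8656)}
```

Call:
send_rows --motion '[{"dx": 0, "dy": -0.05, "dz": -0.06, "wx": 0, "wy": 0, "wz": 0, "grip": 0.1}, {"dx": 0, "dy": -0.12, "dz": -0.06, "wx": 0, "wy": 0, "wz": 0, "grip": 0.1}, {"dx": 0, "dy": -0.12, "dz": -0.02, "wx": 0, "wy": 0, "wz": 0, "grip": 0.1}, {"dx": 0, "dy": -0.12, "dz": -0.02, "wx": 0, "wy": 0, "wz": 0, "grip": 0.1}]'

```text
clock: 10.68
ee_pos: [0.5424, -0.0717, 0.1057]
tool_rot: [2.411, 2.008, 0.004]
wrist_force: [5.5, -0.3, 4.5]
finger_gap: 0.284
grasp_force: 40.3
```

```bash
python3 -c "
from h import *
st()"
```

```text
{'clock': np.float64(10.675), 'ee_pos': array([ 0.5424, -0.0717,  0.1057]), 'tool_rot': array([2.4114, 2.0076, 0.0042]), 'wrist_force': array([ 5.5067, -0.3259,  4.4995]), 'moment': array([-1.685e-01, -9.678e-01, -5.000e-04]), 'finger_gap': np.float64(0.2839), 'grasp_force': np.float64(40.2678)}
```

Call:
send_rows --motion '[{"dx": 0, "dy": 0.03, "dz": -0.02, "wx": 0, "wy": 0, "wz": 0, "grip": 0.1}, {"dx": 0, "dy": 0.05, "dz": -0.02, "wx": 0, "wy": 0, "wz": 0, "grip": 0.1}, {"dx": 0, "dy": 0.05, "dz": 0.0, "wx": 0, "wy": 0, "wz": 0, "grip": 0.1}, {"dx": 0, "dy": 0.05, "dz": 0.02, "wx": 0, "wy": 0, "wz": 0, "grip": 0.1}]'

```text
clock: 11.18
ee_pos: [0.5428, -0.0717, 0.1054]
tool_rot: [2.413, 2.009, 0.001]
wrist_force: [0.5, 0.3, 13.8]
finger_gap: 0.286
grasp_force: 40.9
```

Run:
```python
from h import *
st()
f=lambda i,k:cv2.resize(i,None,fx=k,fy=k,interpolation=cv2.INTER_CUBIC)
cv2.imwrite('pics/c5.png',f(bot.snapshot('scene')[200:245,275:335],12))
```

```text
{'clock': np.float64(11.175), 'ee_pos': array([ 0.5428, -0.0717,  0.1054]), 'tool_rot': array([2.4128e+00, 2.0094e+00, 1.2000e-03]), 'wrist_force': array([ 0.5164,  0.2891, 13.7629]), 'moment': array([-0.0636, -0.0691, -0.0052]), 'finger_gap': np.float64(0.2862), 'grasp_force': np.float64(40.8663)}
```

View pics/c5.png

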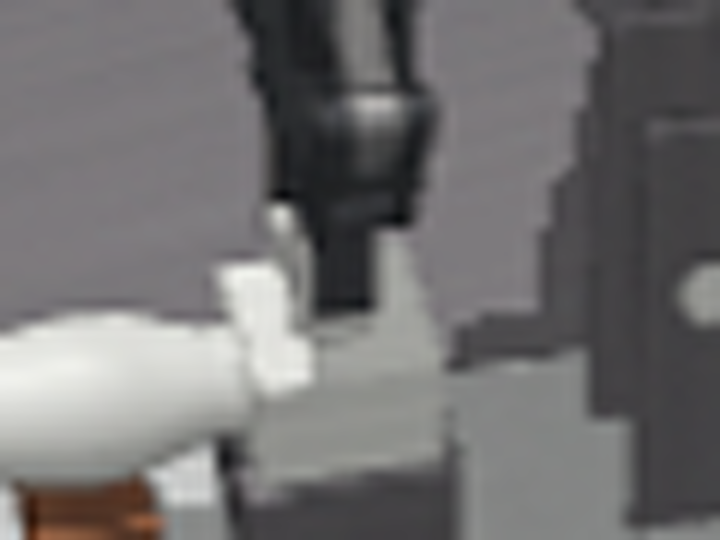

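Run:
```python
from h import *
p=np.array([.5428,-.0719,.1992])
for k in(.019,.022,.025): print('tip',k,proj('scene',[p+[.013,0,-k],p+[.021,0,-k]]).round(1).tolist())
for k in(.025,.03,.035,.04):
  a=np.linspace(0,6.28,40);c=p+np.c_[.0075*np.cos(a),.0075*np.sin(a),0*a-k]
  q=proj('scene',c);print('foot',k,q.min(0).round(1),q.max(0).round(1))
p=np.array([.5428,-.0717,.1054])
print(proj('scene',[p+[.013,0,-.019],p+[.021,0,-.019],(.543,-.0717,.075)]).round(1).tolist())
for h in (.061,.071):
  a=np.linspace(0,6.28,40)
  for z in(h+.02,h+.032):
    q=proj('scene',np.c_[.543+.013*np.cos(a),-.0717+.013*np.sin(a),0*a+z]);print('head',h,z,q.min(0).round(1),q.max(0).round(1))
```

```text
tip 0.019 [[303.8, 199.2], [305.0, 200.9]]
tip 0.022 [[303.8, 200.1], [305.0, 201.8]]
tip 0.025 [[303.9, 201.0], [305.0, 202.7]]
foot 0.025 [299.2 196.5] [304.9 200. ]
foot 0.03 [299.2 198. ] [304.9 201.4]
foot 0.035 [299.3 199.5] [304.9 202.9]
foot 0.04 [299.3 200.9] [304.9 204.4]
[[304.2, 226.0], [305.3, 227.8], [302.5, 226.3]]
head 0.061 0.081 [297.8 221.6] [307.1 227.7]
head 0.061 0.093 [297.7 218.4] [307.1 224.5]
head 0.071 0.091 [297.8 218.9] [307.1 225. ]
head 0.071 0.103 [297.7 215.6] [307.1 221.7]
```

Call:
send_rows --motion '[{"dx": 0, "dy": 0, "dz": -0.13, "wx": 0, "wy": 0, "wz": 0, "grip": 0.1}, {"dx": 0, "dy": 0.1, "dz": -0.13, "wx": 0, "wy": 0, "wz": 0, "grip": 0.1}, {"dx": 0, "dy": 0.1, "dz": -0.13, "wx": 0, "wy": 0, "wz": 0, "grip": 0.1}]'

```text
clock: 11.6
ee_pos: [0.544, -0.0717, 0.1068]
tool_rot: [-2.412, -2.009, 0.002]
wrist_force: [0.0, 1.2, -0.4]
finger_gap: 0.285
grasp_force: 39.6
```

Call:
send_rows --motion '[{"dx": 0, "dy": -0.1, "dz": 0, "wx": 0, "wy": 0, "wz": 0, "grip": 0.1}, {"dx": 0, "dy": -0.2, "dz": 0, "wx": 0, "wy": 0, "wz": 0, "grip": 0.1}, {"dx": 0, "dy": -0.2, "dz": 0, "wx": 0, "wy": 0, "wz": 0, "grip": 0.1}]'

```text
clock: 11.98
ee_pos: [0.5417, -0.0716, 0.1078]
tool_rot: [2.411, 2.006, 0.006]
wrist_force: [12.2, -2.4, -7.7]
finger_gap: 0.288
grasp_force: 39.1
```

Call:
send_rows --motion '[{"dx": 0, "dy": 0.1, "dz": 0, "wx": 0, "wy": 0, "wz": 0, "grip": 0.1}, {"dx": 0.1, "dy": 0.1, "dz": 0, "wx": 0, "wy": 0, "wz": 0, "grip": 0.1}, {"dx": 0.1, "dy": 0.1, "dz": 0, "wx": 0, "wy": 0, "wz": 0, "grip": 0.1}]'

```text
clock: 12.35
ee_pos: [0.543, -0.0697, 0.1078]
tool_rot: [2.412, 2.009, -0.0]
wrist_force: [3.6, -6.0, -1.9]
finger_gap: 0.283
grasp_force: 39.5
```

Call:
send_rows --motion '[{"dx": -0.1, "dy": 0, "dz": 0, "wx": 0, "wy": 0, "wz": 0, "grip": 0.1}, {"dx": -0.2, "dy": 0, "dz": 0, "wx": 0, "wy": 0, "wz": 0, "grip": 0.1}, {"dx": -0.2, "dy": 0, "dz": 0, "wx": 0, "wy": 0, "wz": 0, "grip": 0.1}]'

```text
clock: 12.72
ee_pos: [0.5421, -0.0735, 0.1077]
tool_rot: [2.414, 2.01, 0.003]
wrist_force: [5.5, 1.7, -1.0]
finger_gap: 0.285
grasp_force: 39.6
```

Call:
send_rows --motion '[{"dx": 0.09, "dy": 0.1, "dz": 0, "wx": 0, "wy": 0, "wz": 0, "grip": 0.1}, {"dx": 0.09, "dy": 0.1, "dz": 0, "wx": 0, "wy": 0, "wz": 0, "grip": 0.1}, {"dx": 0.09, "dy": 0.1, "dz": 0, "wx": 0, "wy": 0, "wz": 0, "grip": 0.1}]'

```text
clock: 13.1
ee_pos: [0.5443, -0.0721, 0.1074]
tool_rot: [-2.413, -2.01, 0.001]
wrist_force: [-0.6, -0.1, -0.5]
finger_gap: 0.281
grasp_force: 39.6
```

```bash
python3 -c "
from h import *
st();go((.5442,-.072,.107,-.182))"
```

```text
{'clock': np.float64(13.1), 'ee_pos': array([ 0.5443, -0.0721,  0.1074]), 'tool_rot': array([-2.4134e+00, -2.0100e+00,  1.0000e-03]), 'wrist_force': array([-0.636 , -0.0675, -0.5393]), 'moment': array([ 0.0405,  0.0053, -0.0501]), 'finger_gap': np.float64(0.2809), 'grasp_force': np.float64(39.6395)}
d [ 0.   -0.01  0.02] w [-0.01 -0.    0.  ]
```

Free there. Press down again.

Call:
send_rows --motion '[{"dx": 0, "dy": 0, "dz": 0.05, "wx": 0, "wy": 0, "wz": 0, "grip": 0.1}, {"dx": 0, "dy": 0, "dz": 0.1, "wx": 0, "wy": 0, "wz": 0, "grip": 0.1}, {"dx": 0, "dy": 0, "dz": 0.15, "wx": 0, "wy": 0, "wz": 0, "grip": 0.1}, {"dx": 0, "dy": 0, "dz": 0.15, "wx": 0, "wy": 0, "wz": 0, "grip": 0.1}]'

```text
clock: 13.6
ee_pos: [0.5446, -0.0722, 0.1037]
tool_rot: [-2.414, -2.01, 0.0]
wrist_force: [-0.0, -0.7, -0.6]
finger_gap: 0.282
grasp_force: 39.6
```

Call:
send_rows --motion '[{"dx": 0, "dy": 0, "dz": 0.06, "wx": 0, "wy": 0, "wz": 0, "grip": 0.1}, {"dx": 0, "dy": 0, "dz": 0.12, "wx": 0, "wy": 0, "wz": 0, "grip": 0.1}, {"dx": 0, "dy": 0, "dz": 0.15, "wx": 0, "wy": 0, "wz": 0, "grip": 0.1}, {"dx": 0, "dy": 0, "dz": 0.15, "wx": 0, "wy": 0, "wz": 0, "grip": 0.1}]'

```text
clock: 14.1
ee_pos: [0.5446, -0.0722, 0.1]
tool_rot: [-2.414, -2.01, 0.0]
wrist_force: [0.6, -0.5, -0.5]
finger_gap: 0.283
grasp_force: 39.6
```

Call:
send_rows --motion '[{"dx": 0, "dy": 0, "dz": 0, "wx": 0, "wy": 0, "wz": 0, "grip": 0.4}, {"dx": 0, "dy": 0, "dz": 0, "wx": 0, "wy": 0, "wz": 0, "grip": 0.6}, {"dx": 0, "dy": 0, "dz": 0, "wx": 0, "wy": 0, "wz": 0, "grip": 0.6}, {"dx": 0, "dy": 0, "dz": -1, "wx": 0, "wy": 0, "wz": 0, "grip": 0.6}, {"dx": 0, "dy": 0, "dz": -3, "wx": 0, "wy": 0, "wz": 0, "grip": 0.6}, {"dx": 0, "dy": 0, "dz": -5, "wx": 0, "wy": 0, "wz": 0, "grip": 0.6}, {"dx": 0, "dy": 0, "dz": -7, "wx": 0, "wy": 0, "wz": 0, "grip": 0.3}, {"dx": 0, "dy": 0, "dz": -8, "wx": 0, "wy": 0, "wz": 0, "grip": 0}]'

```text
clock: 15.1
ee_pos: [0.5449, -0.0722, 0.303]
tool_rot: [2.411, 2.008, 0.003]
wrist_force: [0.4, 0.0, -0.4]
finger_gap: 0.186
grasp_force: 0.0
```

```bash
cat >> h.py <<'E'
def P(y,z,x=0,O=(.5594,.0115,-.182)):   # press coords (m) -> world; O fitted to the felt eye
    c,s=np.cos(O[2]),np.sin(O[2]); return np.array([O[0]+c*x-s*y,O[1]+s*x+c*y,z])
def arc(a,r=.105):
    return .038+r*np.cos(a)-.018*np.sin(a), .129+r*np.sin(a)+.018*np.cos(a)
def tcp(a,back=0):  # TCP with the tip's outer lower edge on the arc, back = clearance along the tangent
    y,z=arc(a); return P(y-.011-back*np.sin(a), z+.019+back*np.cos(a))
E
python3 - <<'E'
from h import *
st(); print(P(-.085,.075),P(.193,.121))
f=lambda i,k:cv2.resize(i,None,fx=k,fy=k,interpolation=cv2.INTER_CUBIC)
s=bot.snapshot('scene')
cv2.imwrite('pics/c6.png',f(s[155:255,260:400],5))
g=lambda a,r,o:P(.038+r*np.cos(a)-o*np.sin(a),.129+r*np.sin(a)+o*np.cos(a))
for d in(-.15,0,.1,.22):
    a=1.05+d;print(d,proj('scene',[g(a,.049,.012),g(a,.125,.012)]).round(1).tolist(),np.round(tcp(a),4))
for a in(1.5,1.3): go((*tcp(a),-.182))
E
```

```text
{'clock': np.float64(15.1), 'ee_pos': array([ 0.5449, -0.0722,  0.303 ]), 'tool_rot': array([2.4115, 2.0083, 0.0031]), 'wrist_force': array([ 0.4095,  0.0119, -0.3822]), 'moment': array([0.0365, 0.0697, 0.017 ]), 'finger_gap': np.float64(0.1859), 'grasp_force': np.float64(0.0)}
[ 0.54401526 -0.07209611  0.075     ] [0.5943324  0.20131235 0.121     ]
-0.15 [[354.1, 191.6], [372.6, 171.4]] [0.5735 0.0884 0.2414]
0 [[351.6, 191.1], [366.9, 169.3]] [0.5709 0.0741 0.248 ]
0.1 [[349.9, 191.0], [362.8, 168.3]] [0.5691 0.0641 0.2512]
0.22 [[347.8, 191.1], [357.6, 167.7]] [0.5668 0.0517 0.2536]
d [ 4.06 -0.07  2.05] w [0.05 0.01 0.  ]
d [ 4.92 -0.07  2.05] w [0.05 0.01 0.  ]
```

View pics/c6.png

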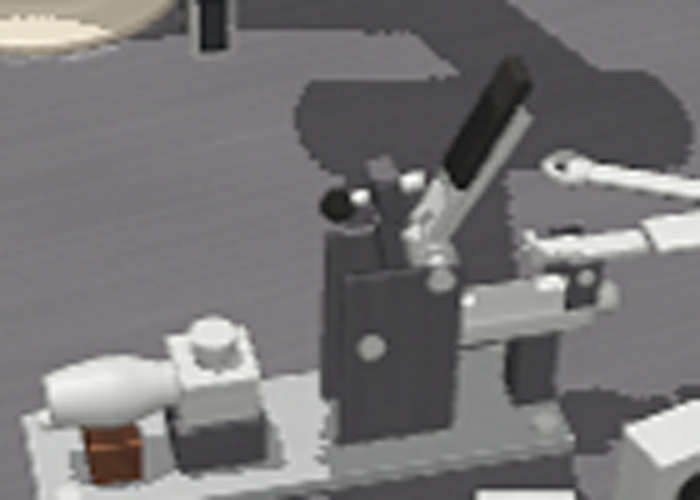

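The scene shows the pin standing in the eye (head at (302,222)), and the grip from (351,190) to (363,169), which gives a grip offset of about +0.1 rad. Now I'll approach the handle.

Call:
send_rows --motion '[{"dx": 2, "dy": -0.07, "dz": 0, "wx": 0, "wy": 0, "wz": 0, "grip": 0}, {"dx": 3.6, "dy": -0.07, "dz": 0, "wx": 0, "wy": 0, "wz": 0, "grip": 0}, {"dx": 4.06, "dy": -0.07, "dz": 1, "wx": 0.05, "wy": 0, "wz": 0, "grip": 0}, {"dx": 4.06, "dy": -0.07, "dz": 2.05, "wx": 0.05, "wy": 0, "wz": 0, "grip": 0}, {"dx": 4.06, "dy": -0.07, "dz": 2.05, "wx": 0.05, "wy": 0, "wz": 0, "grip": 0}]'

```text
clock: 15.78
ee_pos: [0.5605, 0.0282, 0.2468]
tool_rot: [-2.407, -2.005, 0.012]
wrist_force: [-0.9, 0.3, 0.1]
finger_gap: 0.0
grasp_force: 0.0
```

```bash
python3 -c "
from h import *
st()
for a in(1.4,1.3,1.25,1.2,1.15,1.1,1.05,1.0,.9,.8): go((*tcp(a),-.182))"
```

```text
{'clock': np.float64(15.775), 'ee_pos': array([0.5605, 0.0282, 0.2468]), 'tool_rot': array([-2.4072, -2.005 ,  0.0116]), 'wrist_force': array([-0.8797,  0.2814,  0.0826]), 'moment': array([0.0193, 0.0373, 0.0705]), 'finger_gap': np.float64(0.0002), 'grasp_force': np.float64(0.0)}
d [ 0.42  0.08 -0.31] w [-0.08  0.    0.  ]
d [ 0.85  0.08 -0.29] w [-0.08  0.    0.  ]
d [ 1.06  0.08 -0.26] w [-0.08  0.    0.  ]
d [ 1.27  0.08 -0.23] w [-0.08  0.    0.  ]
d [ 1.47  0.08 -0.18] w [-0.08  0.    0.  ]
d [ 1.68  0.08 -0.12] w [-0.08  0.    0.  ]
d [ 1.88  0.08 -0.05] w [-0.08  0.    0.  ]
d [2.08 0.08 0.03] w [-0.08  0.    0.  ]
d [2.46 0.08 0.21] w [-0.08  0.    0.  ]
d [2.83 0.08 0.44] w [-0.08  0.    0.  ]
```

Call:
send_rows --motion '[{"dx": 0.42, "dy": 0.08, "dz": -0.31, "wx": -0.08, "wy": 0, "wz": 0, "grip": 0}, {"dx": 0.85, "dy": 0.08, "dz": -0.29, "wx": -0.08, "wy": 0, "wz": 0, "grip": 0}, {"dx": 1.06, "dy": 0.08, "dz": -0.26, "wx": -0.08, "wy": 0, "wz": 0, "grip": 0}, {"dx": 1.27, "dy": 0.08, "dz": -0.23, "wx": -0.08, "wy": 0, "wz": 0, "grip": 0}, {"dx": 1.27, "dy": 0.08, "dz": -0.23, "wx": -0.08, "wy": 0, "wz": 0, "grip": 0}]'

```text
clock: 16.4
ee_pos: [0.569, 0.0591, 0.2544]
tool_rot: [2.411, 2.009, 0.004]
wrist_force: [0.5, -0.6, -0.0]
finger_gap: -0.001
grasp_force: 0.0
```

Call:
send_rows --motion '[{"dx": 0.2, "dy": 0, "dz": 0.05, "wx": 0, "wy": 0, "wz": 0, "grip": 0}, {"dx": 0.2, "dy": 0, "dz": 0.05, "wx": 0, "wy": 0, "wz": 0, "grip": 0}]'

```text
clock: 16.65
ee_pos: [0.57, 0.0639, 0.2532]
tool_rot: [2.412, 2.009, 0.004]
wrist_force: [0.6, -0.1, 0.9]
finger_gap: -0.003
grasp_force: 0.0
```

Call:
send_rows --motion '[{"dx": 0.2, "dy": 0, "dz": 0.06, "wx": 0, "wy": 0, "wz": 0, "grip": 0}, {"dx": 0.2, "dy": 0, "dz": 0.06, "wx": 0, "wy": 0, "wz": 0, "grip": 0}]'

```text
clock: 16.9
ee_pos: [0.5708, 0.0689, 0.2517]
tool_rot: [2.411, 2.009, 0.004]
wrist_force: [0.3, 0.5, -0.1]
finger_gap: 0.003
grasp_force: 0.0
```

```bash
python3 -c "
from h import *
st()
for a in(1.1,1.05,1.0,.95,.9,.85,.8,.75,.7,.65): go((*tcp(a),-.182))"
```

```text
{'clock': np.float64(16.9), 'ee_pos': array([0.5708, 0.0689, 0.2517]), 'tool_rot': array([2.4115, 2.0089, 0.0039]), 'wrist_force': array([ 0.289 ,  0.5148, -0.1141]), 'moment': array([-0.0048,  0.0245,  0.0284]), 'finger_gap': np.float64(0.0033), 'grasp_force': np.float64(0.0)}
d [ 0.   -0.03  0.08] w [0.03 0.   0.  ]
d [ 0.2  -0.04  0.14] w [0.03 0.   0.  ]
d [ 0.4  -0.04  0.22] w [0.03 0.   0.  ]
d [ 0.59 -0.04  0.31] w [0.03 0.   0.  ]
d [ 0.78 -0.04  0.41] w [0.03 0.   0.  ]
d [ 0.97 -0.04  0.52] w [0.03 0.   0.  ]
d [ 1.15 -0.04  0.63] w [0.03 0.   0.  ]
d [ 1.32 -0.04  0.76] w [0.03 0.   0.  ]
d [ 1.49 -0.04  0.89] w [0.03 0.   0.  ]
d [ 1.65 -0.04  1.03] w [0.03 0.   0.  ]
```

Call:
send_rows --motion '[{"dx": 0.2, "dy": -0.03, "dz": 0.14, "wx": 0.03, "wy": 0, "wz": 0, "grip": 0}, {"dx": 0.2, "dy": -0.03, "dz": 0.14, "wx": 0.03, "wy": 0, "wz": 0, "grip": 0}]'

```text
clock: 17.15
ee_pos: [0.5711, 0.0738, 0.2483]
tool_rot: [2.414, 2.011, -0.0]
wrist_force: [0.1, -1.8, 2.5]
finger_gap: 0.0
grasp_force: 1.4
```

Call:
send_rows --motion '[{"dx": 0.2, "dy": 0, "dz": 0.08, "wx": 0, "wy": 0, "wz": 0, "grip": 0}, {"dx": 0.2, "dy": 0, "dz": 0.08, "wx": 0, "wy": 0, "wz": 0, "grip": 0}]'

```text
clock: 17.4
ee_pos: [0.572, 0.0789, 0.2462]
tool_rot: [2.414, 2.011, 0.0]
wrist_force: [-0.3, -2.3, 2.2]
finger_gap: -0.001
grasp_force: 1.5
```

Call:
send_rows --motion '[{"dx": 0.2, "dy": 0, "dz": 0.09, "wx": 0, "wy": 0, "wz": 0, "grip": 0}, {"dx": 0.2, "dy": 0, "dz": 0.09, "wx": 0, "wy": 0, "wz": 0, "grip": 0}]'

```text
clock: 17.65
ee_pos: [0.5729, 0.0839, 0.2439]
tool_rot: [-2.414, -2.011, -0.0]
wrist_force: [1.0, -1.4, 2.2]
finger_gap: -0.0
grasp_force: 1.6
```

```bash
python3 -c "
from h import *
st()
for a in(.95,.9,.85,.8,.75,.7,.65): go((*tcp(a),-.182))"
```

```text
{'clock': np.float64(17.65), 'ee_pos': array([0.5729, 0.0839, 0.2439]), 'tool_rot': array([-2.4136e+00, -2.0108e+00, -2.0000e-04]), 'wrist_force': array([ 1.0209, -1.4453,  2.2205]), 'moment': array([-0.2781,  0.0125,  0.0068]), 'finger_gap': np.float64(-0.0003), 'grasp_force': np.float64(1.5782)}
d [-0.01 -0.01  0.  ] w [-0. -0.  0.]
d [ 0.18 -0.01  0.1 ] w [-0. -0.  0.]
d [ 0.36 -0.01  0.21] w [-0. -0.  0.]
d [ 0.54 -0.01  0.32] w [-0. -0.  0.]
d [ 0.72 -0.01  0.45] w [-0. -0.  0.]
d [ 0.88 -0.01  0.58] w [-0. -0.  0.]
d [ 1.04 -0.01  0.72] w [-0. -0.  0.]
```

```bash
python3 -c "
from h import *
for a in(.6,.55,.5,.45,.4): go((*tcp(a),-.182))"
```

```text
d [ 1.19 -0.01  0.87] w [-0. -0.  0.]
d [ 1.34 -0.01  1.03] w [-0. -0.  0.]
d [ 1.47 -0.01  1.19] w [-0. -0.  0.]
d [ 1.6  -0.01  1.36] w [-0. -0.  0.]
d [ 1.72 -0.01  1.54] w [-0. -0.  0.]
```

Call:
send_rows --motion '[{"dx": 0.18, "dy": 0, "dz": 0.1, "wx": 0, "wy": 0, "wz": 0, "grip": 0}, {"dx": 0.36, "dy": 0, "dz": 0.21, "wx": 0, "wy": 0, "wz": 0, "grip": 0}, {"dx": 0.54, "dy": 0, "dz": 0.32, "wx": 0, "wy": 0, "wz": 0, "grip": 0}, {"dx": 0.72, "dy": 0, "dz": 0.45, "wx": 0, "wy": 0, "wz": 0, "grip": 0}, {"dx": 0.88, "dy": 0, "dz": 0.58, "wx": 0, "wy": 0, "wz": 0, "grip": 0}, {"dx": 1.04, "dy": 0, "dz": 0.72, "wx": 0, "wy": 0, "wz": 0, "grip": 0}]'

```text
clock: 18.4
ee_pos: [0.5778, 0.1098, 0.2264]
tool_rot: [2.414, 2.011, 0.002]
wrist_force: [-0.4, -0.8, 7.0]
finger_gap: -0.001
grasp_force: 2.7
```

```bash
python3 -c "
from h import *
st()
for a in(.6,.55,.5,.45,.4,.35,.3,.25,.2): go((*tcp(a),-.182))"
```

```text
{'clock': np.float64(18.4), 'ee_pos': array([0.5778, 0.1098, 0.2264]), 'tool_rot': array([2.4137e+00, 2.0106e+00, 2.0000e-03]), 'wrist_force': array([-0.4422, -0.7566,  6.9661]), 'moment': array([ 0.0566,  0.1282, -0.0036]), 'finger_gap': np.float64(-0.0009), 'grasp_force': np.float64(2.6879)}
d [ 0.14 -0.01  0.17] w [ 0.01 -0.01  0.  ]
d [ 0.28 -0.01  0.33] w [ 0.01 -0.01  0.  ]
d [ 0.42 -0.01  0.49] w [ 0.01 -0.01  0.  ]
d [ 0.55 -0.01  0.66] w [ 0.01 -0.01  0.  ]
d [ 0.67 -0.01  0.84] w [ 0.01 -0.01  0.  ]
d [ 0.78 -0.01  1.02] w [ 0.01 -0.01  0.  ]
d [ 0.88 -0.01  1.21] w [ 0.01 -0.01  0.  ]
d [ 0.97 -0.01  1.4 ] w [ 0.01 -0.01  0.  ]
d [ 1.05 -0.01  1.6 ] w [ 0.01 -0.01  0.  ]
```

Call:
send_rows --motion '[{"dx": 0.14, "dy": 0, "dz": 0.17, "wx": 0, "wy": 0, "wz": 0, "grip": 0}, {"dx": 0.28, "dy": 0, "dz": 0.33, "wx": 0, "wy": 0, "wz": 0, "grip": 0}, {"dx": 0.42, "dy": 0, "dz": 0.49, "wx": 0, "wy": 0, "wz": 0, "grip": 0}, {"dx": 0.55, "dy": 0, "dz": 0.66, "wx": 0, "wy": 0, "wz": 0, "grip": 0}, {"dx": 0.67, "dy": 0, "dz": 0.84, "wx": 0, "wy": 0, "wz": 0, "grip": 0}, {"dx": 0.78, "dy": 0, "dz": 1.02, "wx": 0, "wy": 0, "wz": 0, "grip": 0}]'

```text
clock: 19.15
ee_pos: [0.5813, 0.1293, 0.2007]
tool_rot: [-2.414, -2.011, -0.003]
wrist_force: [-0.1, 2.1, 7.9]
finger_gap: -0.001
grasp_force: 3.3
```

```bash
python3 -c "
from h import *
st()
for a in(.3,.25,.2,.15,.1,.05,0): go((*tcp(a),-.182))"
```

```text
{'clock': np.float64(19.15), 'ee_pos': array([0.5813, 0.1293, 0.2007]), 'tool_rot': array([-2.4135, -2.0106, -0.0027]), 'wrist_force': array([-0.1381,  2.0835,  7.9317]), 'moment': array([ 0.4122, -0.0224,  0.0071]), 'finger_gap': np.float64(-0.0015), 'grasp_force': np.float64(3.3467)}
d [ 0.09 -0.01  0.18] w [ 0.01 -0.01  0.  ]
d [ 0.18 -0.01  0.37] w [ 0.01 -0.01  0.  ]
d [ 0.26 -0.01  0.57] w [ 0.01 -0.01  0.  ]
d [ 0.33 -0.01  0.77] w [ 0.01 -0.01  0.  ]
d [ 0.39 -0.01  0.97] w [ 0.01 -0.01  0.  ]
d [ 0.44 -0.01  1.18] w [ 0.01 -0.01  0.  ]
d [ 0.49 -0.01  1.39] w [ 0.01 -0.01  0.  ]
```

Call:
send_rows --motion '[{"dx": 0.09, "dy": 0, "dz": 0.18, "wx": 0, "wy": 0, "wz": 0, "grip": 0}, {"dx": 0.18, "dy": 0, "dz": 0.37, "wx": 0, "wy": 0, "wz": 0, "grip": 0}]'

```text
clock: 19.4
ee_pos: [0.5826, 0.1337, 0.1931]
tool_rot: [2.413, 2.01, 0.006]
wrist_force: [-3.0, 0.7, 16.1]
finger_gap: -0.001
grasp_force: 7.8
```

Call:
send_rows --motion '[{"dx": 0.08, "dy": 0, "dz": 0.2, "wx": 0, "wy": 0, "wz": 0, "grip": 0}, {"dx": 0.08, "dy": 0, "dz": 0.2, "wx": 0, "wy": 0, "wz": 0, "grip": 0}]'

```text
clock: 19.65
ee_pos: [0.5826, 0.1362, 0.187]
tool_rot: [-2.413, -2.011, -0.005]
wrist_force: [1.0, 3.2, 8.0]
finger_gap: -0.001
grasp_force: 3.7
```

Call:
send_rows --motion '[{"dx": 0.07, "dy": 0, "dz": 0.2, "wx": 0, "wy": 0, "wz": 0, "grip": 0}, {"dx": 0.07, "dy": 0, "dz": 0.2, "wx": 0, "wy": 0, "wz": 0, "grip": 0}]'

```text
clock: 19.9
ee_pos: [0.5826, 0.1373, 0.1812]
tool_rot: [-2.413, -2.011, -0.001]
wrist_force: [0.5, 2.3, 3.9]
finger_gap: 0.002
grasp_force: 1.8
```

```bash
python3 -c "
from h import *
st()
for a in(.2,.15,.1,.05,0): go((*tcp(a),-.182))"
```

```text
{'clock': np.float64(19.9), 'ee_pos': array([0.5826, 0.1373, 0.1812]), 'tool_rot': array([-2.4130e+00, -2.0106e+00, -1.5000e-03]), 'wrist_force': array([0.4806, 2.3381, 3.8556]), 'moment': array([ 0.3835, -0.1352, -0.0493]), 'finger_gap': np.float64(0.0022), 'grasp_force': np.float64(1.7825)}
d [-0.06 -0.   -0.21] w [ 0.   -0.01  0.  ]
d [ 0.01 -0.   -0.01] w [ 0.   -0.01  0.  ]
d [ 0.07 -0.    0.19] w [ 0.   -0.01  0.  ]
d [ 0.12 -0.    0.4 ] w [ 0.   -0.01  0.  ]
d [ 0.16 -0.    0.61] w [ 0.   -0.01  0.  ]
```

Call:
send_rows --motion '[{"dx": 0.04, "dy": 0, "dz": 0.12, "wx": 0, "wy": 0, "wz": 0, "grip": 0}, {"dx": 0.04, "dy": 0, "dz": 0.12, "wx": 0, "wy": 0, "wz": 0, "grip": 0}]'

```text
clock: 20.15
ee_pos: [0.5823, 0.1372, 0.1774]
tool_rot: [-2.413, -2.01, 0.003]
wrist_force: [0.4, -0.4, -0.2]
finger_gap: -0.002
grasp_force: 0.0
```

Call:
send_rows --motion '[{"dx": 0.02, "dy": 0, "dz": 0.1, "wx": 0, "wy": 0, "wz": 0, "grip": 0}, {"dx": 0.02, "dy": 0, "dz": 0.1, "wx": 0, "wy": 0, "wz": 0, "grip": 0}]'

```text
clock: 20.4
ee_pos: [0.5826, 0.1377, 0.1753]
tool_rot: [-2.414, -2.01, 0.002]
wrist_force: [-1.0, 0.2, 0.4]
finger_gap: -0.001
grasp_force: 0.0
```

Call:
send_rows --motion '[{"dx": 0.02, "dy": 0, "dz": 0.08, "wx": 0, "wy": 0, "wz": 0, "grip": 0}, {"dx": 0.02, "dy": 0, "dz": 0.08, "wx": 0, "wy": 0, "wz": 0, "grip": 0}]'

```text
clock: 20.65
ee_pos: [0.5829, 0.1383, 0.1736]
tool_rot: [-2.414, -2.01, 0.001]
wrist_force: [0.2, -1.0, 0.5]
finger_gap: 0.002
grasp_force: 0.0
```

Call:
send_rows --motion '[{"dx": 0.01, "dy": 0, "dz": 0.08, "wx": 0, "wy": 0, "wz": 0, "grip": 0}, {"dx": 0.01, "dy": 0, "dz": 0.08, "wx": 0, "wy": 0, "wz": 0, "grip": 0}]'

```text
clock: 20.9
ee_pos: [0.5833, 0.1385, 0.1727]
tool_rot: [2.413, 2.01, 0.001]
wrist_force: [-1.3, -0.3, 5.5]
finger_gap: -0.006
grasp_force: 2.9
```

Run:
```python
from h import *
st()
f=lambda i,k:cv2.resize(i,None,fx=k,fy=k,interpolation=cv2.INTER_CUBIC)
cv2.imwrite('pics/c7.png',f(bot.snapshot('scene')[155:255,260:400],5))
```

```text
{'clock': np.float64(20.9), 'ee_pos': array([0.5833, 0.1385, 0.1727]), 'tool_rot': array([2.4133e+00, 2.0097e+00, 1.4000e-03]), 'wrist_force': array([-1.2907, -0.3421,  5.4859]), 'moment': array([-0.1556,  0.2291,  0.0389]), 'finger_gap': np.float64(-0.0057), 'grasp_force': np.float64(2.8845)}
```

View pics/c7.png

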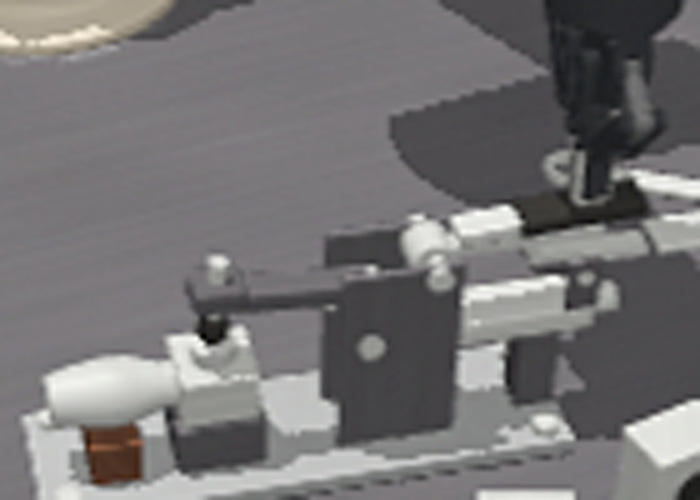

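The clamp is down: the jaw pad sits on the pin's head at (302,222) and the handle is nearly level under the finger at (378,196). I'll give a slight extra push and lift off.

Call:
send_rows --motion '[{"dx": 0, "dy": 0, "dz": 0.04, "wx": 0, "wy": 0, "wz": 0, "grip": 0}, {"dx": 0, "dy": 0, "dz": 0.04, "wx": 0, "wy": 0, "wz": 0, "grip": 0}]'

```text
clock: 21.2
ee_pos: [0.5835, 0.1384, 0.1725]
tool_rot: [2.413, 2.009, 0.003]
wrist_force: [-2.9, -1.5, 11.1]
finger_gap: -0.001
grasp_force: 5.3
```

Call:
send_rows --motion '[{"dx": 0, "dy": 0, "dz": -0.5, "wx": 0, "wy": 0, "wz": 0, "grip": 0}, {"dx": 0, "dy": 0, "dz": -2, "wx": 0, "wy": 0, "wz": 0, "grip": 0}, {"dx": 0, "dy": 0, "dz": -2, "wx": 0, "wy": 0, "wz": 0, "grip": 0}]'

```text
clock: 21.58
ee_pos: [0.5841, 0.1387, 0.224]
tool_rot: [2.411, 2.008, 0.007]
wrist_force: [-0.4, -0.1, 0.2]
finger_gap: 0.001
grasp_force: 0.0
```

Run:
```python
from h import *
st()
f=lambda i,k:cv2.resize(i,None,fx=k,fy=k,interpolation=cv2.INTER_CUBIC)
cv2.imwrite('pics/c8.png',f(bot.snapshot('scene')[155:255,260:420],5))
for z in(.160,.148,.128): go((*P(.203,z),-.182))
```

```text
{'clock': np.float64(21.575), 'ee_pos': array([0.5841, 0.1387, 0.224 ]), 'tool_rot': array([2.4114, 2.0082, 0.0072]), 'wrist_force': array([-0.3818, -0.0742,  0.1902]), 'moment': array([ 0.03  ,  0.0649, -0.0365]), 'finger_gap': np.float64(0.0008), 'grasp_force': np.float64(0.0)}
d [ 2.94 -0.03  2.48] w [ 0.02 -0.    0.  ]
d [ 2.94 -0.03  2.96] w [ 0.02 -0.    0.  ]
d [ 2.94 -0.03  3.76] w [ 0.02 -0.    0.  ]
```

View pics/c8.png

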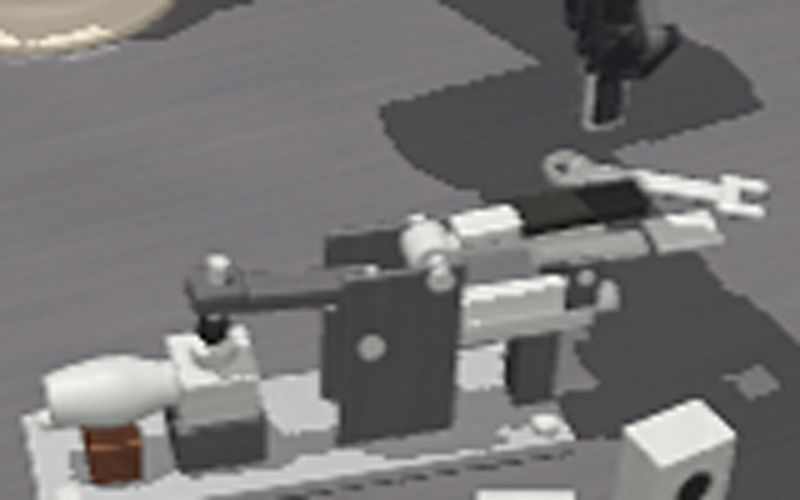

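The clamp stays locked with the hand off: handle level, lever paddle at (397,201). Next I'll go above the tail, tilted outward to clear the handle's swing.

Call:
send_rows --motion '[{"dx": 1.4, "dy": -0.03, "dz": 0, "wx": 0, "wy": -1, "wz": 0, "grip": 0}, {"dx": 2.7, "dy": -0.03, "dz": 0, "wx": 0, "wy": -2, "wz": 0, "grip": 0}, {"dx": 2.7, "dy": -0.03, "dz": 1.5, "wx": 0, "wy": -2, "wz": 0, "grip": 0}, {"dx": 2.7, "dy": -0.03, "dz": 2.7, "wx": 0, "wy": -2, "wz": 0, "grip": 0}, {"dx": 2.7, "dy": -0.03, "dz": 2.88, "wx": 0, "wy": -2, "wz": 0, "grip": 0}, {"dx": 2.7, "dy": -0.03, "dz": 2.88, "wx": 0, "wy": -2, "wz": 0, "grip": 0}]'

```text
clock: 22.38
ee_pos: [0.5947, 0.205, 0.1494]
tool_rot: [2.264, 1.885, -0.318]
wrist_force: [0.2, 0.4, 0.6]
finger_gap: -0.002
grasp_force: 0.0
```

Run:
```python
from h import *
st();s=bot.get_state();R=Ro.from_rotvec(s['tool_rot']);print(s['ee_pos'],P(.197,.15))
print('down 25mm =',R.inv().apply([0,0,-1.]).round(3))
```

```text
{'clock': np.float64(22.375), 'ee_pos': array([0.5947, 0.205 , 0.1494]), 'tool_rot': array([ 2.2641,  1.8848, -0.3177]), 'wrist_force': array([0.2079, 0.4021, 0.6276]), 'moment': array([ 0.1021, -0.0251, -0.0207]), 'finger_gap': np.float64(-0.0016), 'grasp_force': np.float64(0.0)}
[0.59469236 0.20500126 0.14937715] [0.59505639 0.20524628 0.15      ]
down 25mm = [ 0.276 -0.     0.961]
```

Call:
send_rows --motion '[{"dx": 0.07, "dy": 0, "dz": 0.24, "wx": 0, "wy": 0, "wz": 0, "grip": 0}, {"dx": 0.11, "dy": 0, "dz": 0.38, "wx": 0, "wy": 0, "wz": 0, "grip": 0}, {"dx": 0.14, "dy": 0, "dz": 0.48, "wx": 0, "wy": 0, "wz": 0, "grip": 0}]'

```text
clock: 22.75
ee_pos: [0.5948, 0.2053, 0.1367]
tool_rot: [2.264, 1.885, -0.316]
wrist_force: [0.2, 1.2, 4.7]
finger_gap: -0.0
grasp_force: 2.1
```

Call:
send_rows --motion '[{"dx": 0.05, "dy": 0, "dz": 0.17, "wx": 0, "wy": 0, "wz": 0, "grip": 0}, {"dx": 0.1, "dy": 0, "dz": 0.34, "wx": 0, "wy": 0, "wz": 0, "grip": 0}, {"dx": 0.14, "dy": 0, "dz": 0.48, "wx": 0, "wy": 0, "wz": 0, "grip": 0}]'

```text
clock: 23.12
ee_pos: [0.5946, 0.205, 0.1234]
tool_rot: [2.264, 1.885, -0.319]
wrist_force: [1.2, -1.0, 2.7]
finger_gap: 0.005
grasp_force: 0.9
```

Run:
```python
from h import *
st()
f=lambda i,k:cv2.resize(i,None,fx=k,fy=k,interpolation=cv2.INTER_CUBIC)
cv2.imwrite('pics/c9.png',f(bot.snapshot('scene')[155:255,260:420],5))
for q in('lever_tail','push_point'): print(q,[(np.round(x['uv'],1),round(x['conf'],2)) for x in bot.mark_of('scene',q)])
```

```text
{'clock': np.float64(23.125), 'ee_pos': array([0.5946, 0.205 , 0.1234]), 'tool_rot': array([ 2.2636,  1.8851, -0.3185]), 'wrist_force': array([ 1.1679, -0.9828,  2.6807]), 'moment': array([-0.0227, -0.2092,  0.0924]), 'finger_gap': np.float64(0.005), 'grasp_force': np.float64(0.8964)}
lever_tail [(array([379. , 188.1]), 0.68), (array([396.5, 201.3]), 0.67)]
push_point [(array([379.1, 187.7]), 0.62)]
```

Call:
send_rows --motion '[{"dx": 0.05, "dy": 0, "dz": 0.17, "wx": 0, "wy": 0, "wz": 0, "grip": 0}, {"dx": 0.08, "dy": 0, "dz": 0.27, "wx": 0, "wy": 0, "wz": 0, "grip": 0}, {"dx": 0.08, "dy": 0, "dz": 0.27, "wx": 0, "wy": 0, "wz": 0, "grip": 0}]'

```text
clock: 23.65
ee_pos: [0.5944, 0.2052, 0.1166]
tool_rot: [2.264, 1.885, -0.319]
wrist_force: [-0.1, -0.9, 2.9]
finger_gap: 0.003
grasp_force: 1.2
```

Run:
```python
from h import *
st()
i=bot.snapshot('scene');cv2.imwrite('pics/d1.png',i)
for q in('lever_tail','push_point'): print(q,[(np.round(x['uv'],1),round(x['conf'],2)) for x in bot.mark_of('scene',q)])
def dark(n,j):
    c=cv2.imread(n).max(2)[163:205,340:395]<45; ys,xs=np.nonzero(c); print(n,len(xs),xs.mean()+340,ys.mean()+163)
# average brightness around the open-grip centre (357.6,180) and locked-grip centre (376,196)
for n in('scene0','d1'):
    j=cv2.imread(f'pics/{n}.png'); print(n,j[178:183,355:361].mean(),j[194:199,370:374].mean(),j[195:225,293:312].mean(2).round()[::6,::4].tolist())
```

```text
{'clock': np.float64(23.65), 'ee_pos': array([0.5944, 0.2052, 0.1166]), 'tool_rot': array([ 2.2638,  1.8853, -0.3189]), 'wrist_force': array([-0.0748, -0.8908,  2.929 ]), 'moment': array([-0.1713,  0.0438, -0.0301]), 'finger_gap': np.float64(0.0025), 'grasp_force': np.float64(1.1945)}
lever_tail [(array([398.2, 204.1]), 0.6)]
push_point [(array([360.4, 176.3]), 0.75)]
scene0 48.0 129.56666666666666 [[125.0, 126.0, 128.0, 125.0, 128.0], [128.0, 130.0, 126.0, 127.0, 129.0], [130.0, 129.0, 128.0, 129.0, 130.0], [131.0, 131.0, 130.0, 131.0, 132.0], [131.0, 128.0, 130.0, 126.0, 129.0]]
d1 46.62222222222222 95.23333333333333 [[121.0, 123.0, 125.0, 123.0, 125.0], [125.0, 126.0, 123.0, 125.0, 125.0], [129.0, 126.0, 126.0, 126.0, 127.0], [128.0, 129.0, 129.0, 128.0, 129.0], [128.0, 125.0, 121.0, 123.0, 127.0]]
```

The clamp sprang open. I'll withdraw.

Call:
send_rows --motion '[{"dx": -0.3, "dy": 0, "dz": -1, "wx": 0, "wy": 0, "wz": 0, "grip": 0}, {"dx": -0.8, "dy": 0, "dz": -2.9, "wx": 0, "wy": 0, "wz": 0, "grip": 0}, {"dx": -1.2, "dy": 0, "dz": -4.5, "wx": 0, "wy": 0, "wz": 0, "grip": 0}, {"dx": -1.2, "dy": 0, "dz": -4.5, "wx": 0, "wy": 0, "wz": 0, "grip": 0}, {"dx": -1.2, "dy": 0, "dz": -4.5, "wx": 0, "wy": 0, "wz": 0, "grip": 0}]'

```text
clock: 24.42
ee_pos: [0.5945, 0.2075, 0.2319]
tool_rot: [2.264, 1.886, -0.321]
wrist_force: [-0.5, 0.2, -0.5]
finger_gap: -0.003
grasp_force: 0.0
```

Run:
```python
from h import *
st()
for n in('scene','top'): cv2.imwrite(f'pics/{n}2.png',bot.snapshot(n))
for q in('pin','push_point','lever_tail','stub','collar'):
  for n in('scene','top'):print(q,n,[(np.round(x['uv'],1),round(x['conf'],2)) for x in bot.mark_of(n,q)][:2])
# column profile through the head: before (c6 = 5x crop of pin part-way) and now
b=cv2.resize(cv2.imread('pics/c6.png'),(140,100),interpolation=cv2.INTER_AREA)[:,:,1]; a=cv2.imread('pics/scene2.png')[155:255,260:400,1]
for m in(b,a): print(m[58:84,36:50].tolist())
a0=np.linspace(0,6.28,40)
for z in(.075,.087,.093):
  q=proj('scene',np.c_[.5444+.013*np.cos(a0),-.0721+.013*np.sin(a0),0*a0+z]);print(z,(q.min(0)-[260,155]).round(1),(q.max(0)-[260,155]).round(1))
```

```text
{'clock': np.float64(24.425), 'ee_pos': array([0.5945, 0.2075, 0.2319]), 'tool_rot': array([ 2.2643,  1.8863, -0.3206]), 'wrist_force': array([-0.4501,  0.1797, -0.5196]), 'moment': array([ 0.1279, -0.061 , -0.0351]), 'finger_gap': np.float64(-0.0027), 'grasp_force': np.float64(0.0)}
pin scene [(array([300.8, 233.4]), 0.44)]
pin top [(array([325.8, 222.8]), 0.47)]
push_point scene [(array([358.5, 176.2]), 0.63)]
push_point top [(array([263.1, 197.6]), 0.6)]
lever_tail scene [(array([395.4, 196. ]), 0.61)]
lever_tail top [(array([220.1, 197. ]), 0.88), (array([324.1, 224.2]), 0.71)]
stub scene [(array([199.4, 265.9]), 0.57)]
stub top [(array([426.1, 238.5]), 0.53)]
collar scene [(array([212.9, 238.7]), 0.54)]
collar top []
[[122, 122, 122, 122, 122, 122, 122, 122, 122, 122, 122, 122, 123, 124], [122, 122, 122, 122, 122, 123, 123, 122, 122, 122, 123, 125, 125, 125], [122, 123, 123, 123, 123, 124, 126, 125, 125, 124, 123, 123, 124, 123], [123, 124, 125, 125, 125, 123, 122, 122, 122, 123, 122, 122, 122, 121], [125, 125, 123, 119, 119, 120, 120, 120, 117, 117, 120, 121, 122, 123], [122, 1
[... 2767 characters left out ...]
32, 234, 237, 237, 238, 233, 216], [211, 234, 234, 235, 236, 232, 216, 204, 205, 199, 179, 165, 165, 158], [177, 205, 198, 178, 164, 164, 158, 154, 155, 154, 149, 147, 148, 148], [143, 155, 153, 148, 146, 147, 148, 148, 148, 149, 149, 149, 150, 151], [140, 147, 147, 146, 148, 150, 150, 151, 153, 153, 153, 154, 153, 153], [143, 152, 152, 153, 153, 153, 153, 152, 152, 151, 150, 151, 150, 150], [146, 152, 152, 150, 150, 150, 149, 149, 149, 150, 150, 150, 150, 151], [146, 151, 149, 149, 149, 149, 149, 150, 150, 151, 151, 152, 153, 154], [129, 151, 150, 150, 151, 151, 152, 154, 155, 155, 156, 151, 140, 135]]
0.075 [37.9 68.5] [47.2 74.7]
0.087 [37.8 65.3] [47.2 71.5]
0.093 [37.8 63.7] [47.2 69.8]
```

The head's top edge sank by about 1.6 px (6 mm) to the row expected when flush (65.3). The clamp is open and the arm is clear.

```bash
python3 -c "
from plant import bot
print(bot.close_job())"
```

```text
the job is handed in; nothing more can be done
None
```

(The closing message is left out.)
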